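# Tilt the drain plate and set the washed crank arms out to drain

### The job

Set the washed crank arms and the dip basket out to drain. First take the basket off the drain plate and hang it by its bail on the two-pronged hook. With the pry bar over the fulcrum block, lever up the free edge of the heavy drain plate until its sprung red legs swing right out, let it down onto them and lay the bar flat on the bench, off the plate; then lay every crank arm flat on the sloping plate, side by side and straight down the slope, each with its thick hub end resting against the backstop. Leave the lube bottle and the roll of tape where they are.

Things in the scene. Friction and masses are not known exactly. Their poses are not given: they have to be found in the camera images.
- drain_plate (a joint): tilt of the heavy drain plate (6 kg), rad: 0 = lying flat, grows as its right edge rises, about 0.17 when it stands on its prop legs; the legs can swing fully out from about 0.182
- prop_legs (a joint): swing of the two sprung red legs (at each end of the plate, on one rod under its right edge), rad: about 0.02 = folded under the flat plate, 1.24 = fully out against the stop, square to the plate. A light spring swings them out by itself as the plate rises; then the plate can be let down on them
- drain_stand: grey stand screwed to the bench, carrying the plate. Origin on the bench under the plate's middle; x along the hinge, y to the hinge and backstop side. Plate 332 mm in x, 200 mm in y (free right edge at y = -0.1, hinge at y = 0.1, z = 0.025), 12 mm thick; flat, its underside is 25 mm above the bench. Runners 4 mm high, 34 mm wide at x = +-0.183; between them the bench under the edge is bare
- lift_edge (a point): middle of the lower corner of the plate's free right edge, the place to lever; moves and tilts with the plate
- backstop (a point): on the plate's top, at the middle of the foot of the backstop, an upright flange 30 mm high along the whole hinge side of the plate. x runs along the backstop, +y points into it (down the slope), z is square to the plate; the top reaches 166 mm to either side in x and back to y = -0.194
- bar_mid (a point): middle of the pry bar, half-way through its thickness: blue steel, 340 x 24 x 8 mm, 0.42 kg, straight; y along it toward the toe, z through its thickness. The last 70 mm before the toe are bare steel, 26 mm wide and 5 mm thick (flush underneath); black rubber grip at the other end; balances 10 mm from the middle toward the grip
- bar_toe (a point): tip of the pry bar's thin toe
- bar_handle (a point): end of the pry bar's rubber grip
- fulcrum_mid (a point): centre (25 mm up) of the fulcrum block: hardwood, 46 mm in x, 56 mm in y, with a half-round steel crown along x, top 50 mm above the bench. The bar lies across it, along y. With the crown 70 mm out from the plate's edge and the toe 15 mm under it, pressing the grip down to 20 mm above the bench lifts the plate enough; about 10 N at the grip
- crank0_mid (a point): centre of a washed bicycle crank arm, 6.5 mm above its flat underside (0.18 kg, aluminium or black): 153 mm long, y axis along it toward its thick hub end; the arm between the ends is 22 mm wide and 13 mm thick, the hub end is a disc 34 mm across and 20 mm thick, the other end a disc 27 mm across. Not every arm is there in every run
- crank0_hub (a point): tip of that arm's hub end, 77 mm from its centre
- crank1_mid (a point): centre of another such crank arm, or absent
- crank1_hub (a point): tip of that arm's hub end, 77 mm from its centre
- crank2_mid (a point): centre of another such crank arm, or absent
- crank2_hub (a point): tip of that arm's hub end, 77 mm from its centre
- crank3_mid (a point): centre of another such crank arm, or absent
- crank3_hub (a point): tip of that arm's hub end, 77 mm from its centre
- lube_bottle: lube bottle, clear with a tan cap, 46 mm wide, 153 mm tall, origin at its foot; a bystander
- tape_roll: roll of yellow tape lying flat, 75 mm wide, 19 mm high, origin under it; a bystander
- basket_grip (a point): centre of the red grip of the dip basket: grip 16 mm thick in x, 36 mm along y, 36 mm high. Basket: open steel pan 76 mm (x) by 100 mm (y), 46 mm deep, 0.26 kg, with a stiff square bail whose cross bar (7 mm round, along y, 94 mm between its two uprights) passes 18 mm below this point and 122 mm above the pan's underside
- basket_bar (a point): middle of the bail's cross bar, which goes on the hook
- hook (a point): seat of the two-pronged hook: on the prongs' top, half-way between them. Prongs (8 mm round) level, along x, 56 mm apart; they point to its -x (toward the robot) and end 32 mm from this point with tips turned up 14 mm. The posts stand 50 mm behind (+x) and end at prong height; the seat is 165 mm above the bench
Mind the look-alikes: they are no part of the job. Leave any pink look-alike of the part that bears crank2_mid alone.

How it is judged:
By the outcome, as a careful person would: the job done as asked, in the order asked, and still so for the second after the job is handed in, with the robot touching nothing.
Of crank0, crank1, crank2, crank3 only 2 to 4 are there at a start; the rules pass over those that are not, and their reading is None.
At some moment in a run one of crank0, crank1, crank2, crank3 may be knocked a few centimetres aside while the robot is not near it.
It also fails if it takes over 200 s, if anything falls off the work surface, if the arm or the gripper's body presses on something with over 40 N, if the wrist force passes 120 N, or if a joint passes its speed limit or range.

### The arm

A 7-joint arm with a two-finger parallel gripper is mounted at the origin on a cart in front of the work surface, level with it; the furniture and walls round the work are solid. World frame = base frame: x ahead of the robot, y to its left, z up, the work surface at z = 0. Lengths are in mm, angles in rad, forces in N, time in s.
With the tool pointing down it reaches from about 400 to 875 mm from the base axis. Payload 4.4 kg.
Tool frame: the origin (TCP) lies where the fingers leave the gripper's body, on its centre line; the fingertips stand 73 mm ahead of it and the grasp point (between the pads) lies 54 mm ahead of it; z points along the fingers, y is the line along which they close (so a half turn about z gives the same grasp; the last joint's range is limited). The gripper opens to 85 mm and grips with 20 to 120 N. Pads are 22 mm wide; open, the fingers measure 114 mm over their backs; the gripper's body (76 mm by 85 mm) begins 54 mm behind the grasp point. The pads swing forward as they close: fully open they stand 13 mm farther back than shut.
Start: joints at [1.215, 0.628, 0.038, 1.517, -0.027, 0.996, -0.02], TCP at [185.769, -622.902, 303.913] pointing down, gripper open.
Joint ranges: [-3.06, 3.06], [-0.37, 2.12], [-1.25, 1.32], [0.18, 2.47], [-1.1, 4.24], [0.23, 1.98], [-2.94, 2.94]. Speed limits (rad/s): [2.57, 2.57, 3.14, 3.14, 3.14, 3.14, 3.14].

### API

Orientations are given as [roll, pitch, yaw] about the fixed x, y, z axes, in that order (R = Rz(yaw) Ry(pitch) Rx(roll)).
In Python, from cell import ctrl gives the robot as it stands.
- The arm moves only by the tool send_rows, never from a script. Its argument "rows" is a list that holds one entry, the list of rows, each a list of 6 numbers: the shift along the tool's x, y, z in cm, then the turn, a rotation vector about the tool's x, y, z in rad. In form: [[[tx, ty, tz, wx, wy, wz], ...]]. A call has 1 to 10 rows; each row is the pose to reach, as a shift and turn from the pose commanded when the call began, along the tool's axes at that moment; what a row does not reach only later rows make up. A row lasts 1/10 s, in which the tool goes at most 50 mm and 8.59 degrees, less where a joint would pass 70% of its speed; a pose out of reach is approached as far as the arm can. A call with a gripper value outside its range is refused whole. "grip" is the closure in counts, from 0 (fully open) to 255 (shut), set as the call begins (left out, the last holds). The fingers move at their own pace and stop on an object; the grip force is fixed at half the most. Time passes only in rows, so rows that repeat a pose let the fingers close. It gives the time, the measured TCP pose, the force, the opening and the grip force at its end, in the units of the state.
- ctrl.read_state(): the state, without advancing time (a new reading comes with each control period).
- ctrl.get_image(name): name is "side" or "top" or "wrist"; returns a dict with "pixels" (480x640x3 uint8, red, green, blue), "fx", "fy", "cx", "cy" (pixels), "extrinsics" (4x4, takes a point from camera to world coordinates); the wrist camera has in their place "mount" (4x4, takes a point from camera to tool coordinates, whose origin is the TCP and whose axes are the flange's). Camera axes: x right, y up, looking along -z (the intrinsics and any distortion apply to the point x, -y, -z); pixel columns grow to the right and rows downward; lengths in mm; the calibration is good to about 2 mm. A picture is of the moment at which its call begins: read the wrist's pose just before it. There is no depth.
- ctrl.finish_job(): hands the job in; it is judged then, once.
The state is a dict: "clock": time; "qpos": joint angles; "qd": joint speeds; "tau": joint torques, N m; "eef_pos": TCP position; "tool_rot": TCP orientation; "force": force on the tool from outside, world axes, zero at the start; "torque": the same for the moment, N m; "width": finger opening in mm; "gripper_force": force on a finger pad.
Only numpy, scipy, OpenCV 4.12 (cv2) and the standard library are available. Lean on these libraries where they do the work, as an engineer would, in place of code of your own. Each camera call takes 0.05 s, during which the arm holds its last target. There are 200 camera calls.

## Working session

There is one attempt and no reset: what is moved stays moved. The work goes in short steps, Python scripts to look and compute and a tool call to move; the robot and the scene stay as the last step left them, time stands still between calls to the robot, and variables do not carry over. Pictures are saved under pics/ and viewed, at most 14 in all, crops included, and the job is handed in when it is done.

Besides the shell and the picture viewer there is one more tool, called in YAML: its name, and indented under it one key for each argument. send_rows: Moves the arm, as the interface text tells. Its arguments: {"type":"object","properties":{"rows":{"type":"array","items":{"type":"array","items":{"type":"array","items":{"type":"number"}}}},"grip":{"type":"number"}},"required":["rows"]}

```bash
ls; mkdir -p pics; cat > h.py <<'E'
import numpy as np, cv2
from cell import ctrl
from scipy.spatial.transform import Rotation as R
def snap(n,f):
    im=ctrl.get_image(n); cv2.imwrite('pics/'+f,cv2.cvtColor(im['pixels'],cv2.COLOR_RGB2BGR)); return im
E
python3 - <<'E'
from h import *
s=ctrl.read_state(); print(s)
for n in('side','top'):
    im=snap(n,n+'0.png'); print({k:(v if not hasattr(v,'tolist') else np.round(v,4).tolist()) for k,v in im.items() if k!='pixels'})
im=ctrl.get_image('wrist');print({k:(v if not hasattr(v,'tolist') else np.round(v,4).tolist()) for k,v in im.items() if k!='pixels'})
E
```

```text
pics
{'clock': 0.0, 'qpos': array([ 1.21519333,  0.62934118,  0.03842299,  1.51840238, -0.02700878,
        0.99629151, -0.01997607]), 'qd': array([-4.21681681e-04, -2.58298986e-03,  8.17847295e-05,  2.41707330e-03,
       -2.09640870e-04, -1.86765559e-03, -3.67436331e-04]), 'tau': array([-9.27750516e-04, -5.63396502e+01,  1.22558154e+00, -1.93444562e+01,
        1.09357433e-02,  1.06863311e-02, -5.06183937e-06]), 'eef_pos': array([ 185.64328886, -622.40178854,  302.98081758]), 'tool_rot': array([-3.13966754e+00,  7.33386203e-06,  2.89836717e-01]), 'force': array([-0.10652711, -0.04818908,  0.09320173]), 'torque': array([ 0.0079257 , -0.02121885,  0.05783695]), 'gripper_force': 0.0, 'width': 85.29880242718174}
{'fx': 522.3435875109928, 'fy': 522.3435875109928, 'cx': 315.2352010147125, 'cy': 235.58787957340314, 'extrinsics': [[-0.8408, 0.3624, -0.4022, -3.4903], [-0.5413, -0.5783, 0.6104, 801.6094], [-0.0114, 0.7309, 0.6823, 1135.8929], [0.0, 0.0, 0.0, 1.0]]}
{'fx': 517.6322559467485, 'fy': 517.6322559467485, 'cx': 318.4863402500025, 'cy': 237.82793936862922, 'extrinsics': [[-0.0077, 0.9861, -0.1661, 369.0682], [-0.9999, -0.0088, -0.0059, -92.1035], [-0.0073, 0.1661, 0.9861, 1583.8508], [0.0, 0.0, 0.0, 1.0]]}
{'fx': 408.9906070000997, 'fy': 408.9906070000997, 'cx': 317.72141531347944, 'cy': 233.868402867413, 'mount': [[0.0004, 0.9492, 0.3146, 81.1937], [1.0, -0.0008, 0.0014, 0.7818], [0.0016, 0.3146, -0.9492, -69.6949], [0.0, 0.0, 0.0, 1.0]]}
```

View pics/top0.png

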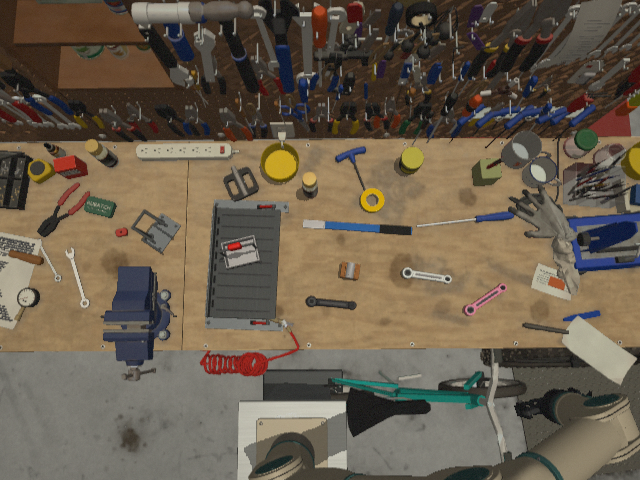

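View pics/side0.png

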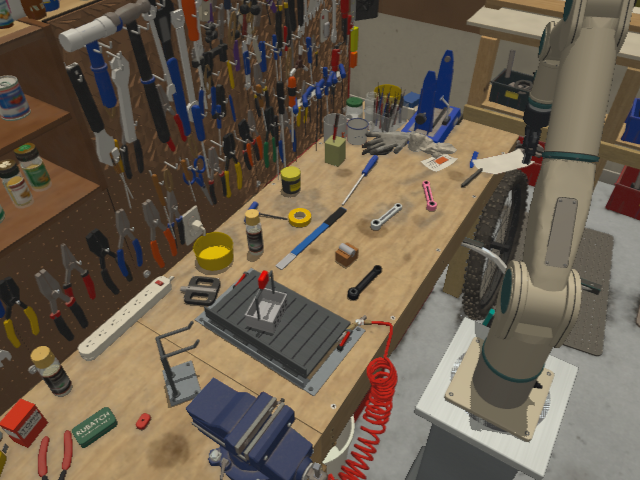

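```bash
python3 - <<'E'
import cv2
a=cv2.imread('pics/top0.png')
cv2.imwrite('pics/c1.png',cv2.resize(a[195:335,130:290],None,fx=4.2,fy=4.2,interpolation=cv2.INTER_CUBIC))
cv2.imwrite('pics/c2.png',cv2.resize(a[140:330,290:520],None,fx=3.15,fy=3.15,interpolation=cv2.INTER_CUBIC))
b=cv2.imread('pics/side0.png')
cv2.imwrite('pics/c3.png',cv2.resize(b[150:415,145:450],None,fx=2.2,fy=2.2,interpolation=cv2.INTER_CUBIC))
E
```

```text
(no output)
```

View pics/c1.png

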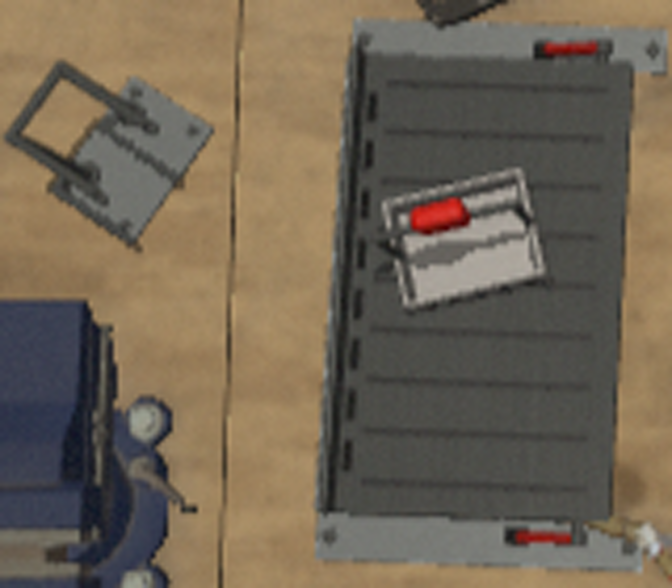

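View pics/c2.png

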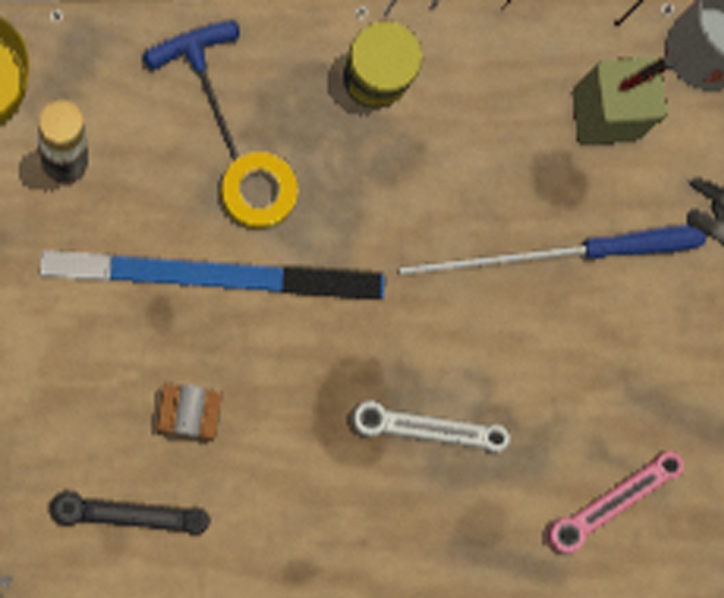

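View pics/c3.png

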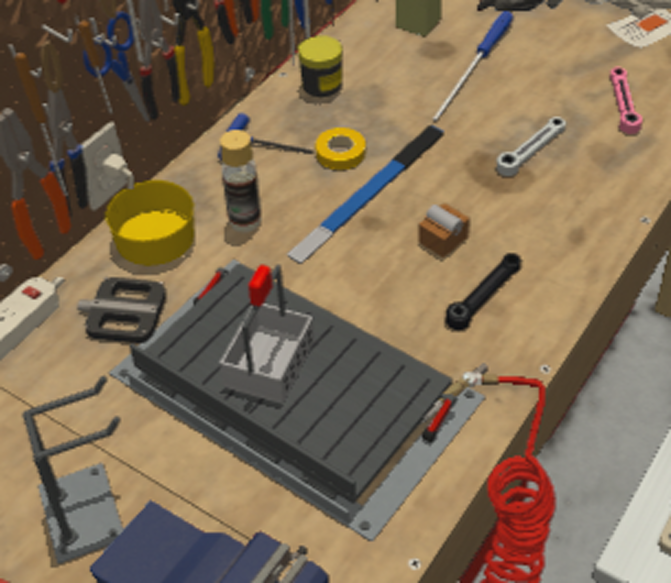

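```bash
cat >> h.py <<'E'
CAM={'side':(522.3436,315.2352,235.5879,np.array([[-0.8408,0.3624,-0.4022,-3.4903],[-0.5413,-0.5783,0.6104,801.6094],[-0.0114,0.7309,0.6823,1135.8929]])),
'top':(517.6323,318.4863,237.8279,np.array([[-0.0077,0.9861,-0.1661,369.0682],[-0.9999,-0.0088,-0.0059,-92.1035],[-0.0073,0.1661,0.9861,1583.8508]]))}
def ray(c,u,v,cam=None):
    f,cx,cy,E=cam or CAM[c]; d=E[:,:3]@np.array([(u-cx)/f,-(v-cy)/f,-1]); return E[:,3],d/np.linalg.norm(d)
def onz(c,u,v,z,cam=None):
    o,d=ray(c,u,v,cam); return o+d*(z-o[2])/d[2]
def tri(a,b):
    (o1,d1),(o2,d2)=ray('top',*a),ray('side',*b)
    s=np.linalg.lstsq(np.c_[d1,-d2],o2-o1,rcond=None)[0]; p,q=o1+s[0]*d1,o2+s[1]*d2
    return (p+q)/2,np.linalg.norm(p-q)
def wristcam(s=None):
    "state -> camera tuple for onz (fx,cx,cy,E)"
    s=s or ctrl.read_state(); im=ctrl.get_image('wrist'); T=np.eye(4); T[:3,:3]=R.from_euler('xyz',s['tool_rot']).as_matrix(); T[:3,3]=s['eef_pos']
    return im,(im['fx'],im['cx'],im['cy'],(T@np.array(im['mount']))[:3])
def rel(p,rpy,s=None):
    "row from present measured pose to TCP pose (world, mm): cm + rotvec"
    s=s or ctrl.read_state(); A=R.from_euler('xyz',s['tool_rot'])
    w=(A.inv()*R.from_euler('xyz',rpy)).as_rotvec(); return np.round(np.r_[A.inv().apply(np.array(p)-s['eef_pos'])/10,w],3).tolist()
E
python3 - <<'E'
from h import *
np.set_printoptions(precision=1,suppress=True)
c1=lambda u,v:(130+u/4.2,195+v/4.2); c2=lambda u,v:(290+u/3.15,140+v/3.15); c3=lambda u,v:(145+u/2.2,150+v/2.2)
def P(n,p): print(n,p)
for n,a,b in [('hookcorner1',c1(60,65),c3(30,413)),('hookcorner2',c1(10,135),c3(39,454)),('tip1',c1(152,128),c3(102,380)),('tip2',c1(100,200),c3(117,421)),
 ('grip',c1(440,216),c3(261,285)),('cr0hubtop',c2(68,507),c3(460,310)),('cr1hubtop',c2(370,417),c3(508,160)),('fulc',c2(190,411),c3(445,217))]: P(n,tri(a,b))
P('toe',onz('top',*c2(41,264),5));P('handle',onz('top',*c2(383,286),8));P('toe s',onz('side',*c3(301,257),5));P('handle s',onz('side',*c3(438,129),8))
P('ful',onz('top',*c2(190,411),48)); P('ful s',onz('side',*c3(444,218),46))
for n,h,e in(('blk',(68,507),(197,520)),('sil',(370,417),(497,437))): P(n,(onz('top',*c2(*h),20),onz('top',*c2(*e),13)))
for n,q in(('plateFR',(632,65)),('plateNR',(612,517)),('plateFL',(362,55)),('plateNL',(325,512))): P(n,onz('top',*c1(*q),37))
for n,q in(('plateFL',(240,263)),('NR',(452,380)),('NLbacktop',(354,497))): P('s'+n,onz('side',*c3(*q),37))
for q in((385,200),(522,170),(545,275),(408,308)): P('pan',onz('top',*c1(*q),37+46))
E
```

```text
hookcorner1 (array([689.5, 405.4, 162.4]), np.float64(3.560522331516335))
hookcorner2 (array([642.9, 436.7, 164.4]), np.float64(0.6184333935262635))
tip1 (array([645.2, 339.2, 174.8]), np.float64(0.43092604139866286))
tip2 (array([596.4, 370.6, 176.4]), np.float64(0.804096388562322))
grip (array([583.4, 146.4, 178.2]), np.float64(1.0688289928132988))
cr0hubtop (array([439.1, -61.2,  21.9]), np.float64(2.832936266010264))
cr1hubtop (array([ 523.3, -351.7,   19. ]), np.float64(1.8182127683268463))
fulc (array([ 528.4, -177.2,   44.7]), np.float64(0.7863163617868184))
toe [679.6 -34.9   5. ]
handle [ 654.  -370.5    8. ]
toe s [673.7 -42.3   5. ]
handle s [ 651.1 -369.9    8. ]
ful [ 528.4 -176.9   48. ]
ful s [ 527.6 -173.8   46. ]
blk (array([440.5, -60.6,  20. ]), array([ 427.5, -183.6,   13. ]))
sil (array([ 524.1, -351.1,   20. ]), array([ 504.4, -473.7,   13. ]))
plateFR [715.5  32.8  37. ]
plateNR [390.2  45.4  37. ]
plateFL [724.8 229.9  37. ]
plateNL [395.3 247.7  37. ]
splateFL [716.1  33.1  37. ]
sNR [385.6  50.2  37. ]
sNLbacktop [396.6 244.5  37. ]
pan [610.1 201.6  83. ]
pan [630.6 105.9  83. ]
pan [556.3  88.9  83. ]
pan [534.1 183.8  83. ]
```

```bash
python3 - <<'E'
from h import *
print(rel([583.4,146,330],[np.pi,0,1.786]))
E
```

```text
[60.073, -62.286, -2.586, -0.001, -0.001, -1.496]
```

send_rows:
  rows:
    - [[30,-31.1,-2.6,0,0,-0.75],[30,-31.1,-2.6,0,0,-0.75],[60.1,-62.3,-2.6,0,0,-1.496],[60.1,-62.3,-2.6,0,0,-1.496],[60.1,-62.3,-2.6,0,0,-1.496],[60.1,-62.3,-2.6,0,0,-1.496],[60.1,-62.3,-2.6,0,0,-1.496],[60.1,-62.3,-2.6,0,0,-1.496],[60.1,-62.3,-2.6,0,0,-1.496],[60.1,-62.3,-2.6,0,0,-1.496]]
  grip: 110

```text
clock: 1.15
eef_pos: [415.9, -177.4, 320.5]
tool_rot: [3.141, 0.0, 1.792]
force: [-0.1, -0.7, -0.8]
width: 48.6
gripper_force: 0.0
```

```bash
python3 - <<'E'
from h import *
s=ctrl.read_state(); print(s['clock'],s['eef_pos'],s['tool_rot'],s['qpos'],s['width'])
print(rel([583.4,146,330],[np.pi,0,1.786]))
E
```

```text
1.15 [ 415.91285068 -177.35523435  320.54400601] [3.14143500e+00 4.32079969e-04 1.79152194e+00] [ 0.67289493  0.35033222 -0.43993896  2.01405226  0.20205384  0.81816112
  0.33827044] 48.582571412062094
[27.884, 23.422, -0.954, 0.0, 0.0, 0.006]
```

send_rows:
  rows:
    - [[27.9,23.4,-1,0,0,0],[27.9,23.4,-1,0,0,0],[27.9,23.4,-1,0,0,0],[27.9,23.4,-1,0,0,0],[27.9,23.4,-1,0,0,0],[27.9,23.4,-1,0,0,0],[27.9,23.4,-1,0,0,0],[27.9,23.4,-1,0,0,0],[27.9,23.4,-1,0,0,0],[27.9,23.4,-1,0,0,0]]

```text
clock: 2.15
eef_pos: [584.1, 142.1, 329.8]
tool_rot: [-3.14, 0.001, 1.785]
force: [-0.2, -0.4, 0.5]
width: 48.7
gripper_force: 0.0
```

```bash
python3 - <<'E'
from h import *
s=ctrl.read_state(); print(s['clock'],s['eef_pos'],s['tool_rot'],s['qpos'])
im,cam=wristcam(s); cv2.imwrite('pics/w1.png',cv2.cvtColor(im['pixels'],cv2.COLOR_RGB2BGR))
print(rel([583.4,146,236],[np.pi,0,1.786],s))
# red grip top by colour, z=195
p=im['pixels'].astype(int); m=(p[...,0]>120)&(p[...,1]<60)&(p[...,2]<60)
n,l,st,c=cv2.connectedComponentsWithStats(m.astype(np.uint8))
for i in range(1,n):
    if st[i,4]>80: print(st[i],c[i],onz('w',*c[i],195,cam)[:2])
i=1+np.argmax(st[1:,4]); ys,xs=np.where(l==i); r=cv2.minAreaRect(np.c_[xs,ys].astype(np.float32)); print(r)
for q in cv2.boxPoints(r): print(onz('w',*q,195,cam)[:2])
E
```

```text
2.15 [584.08760313 142.13800782 329.76395221] [-3.13978712e+00  1.33803180e-03  1.78527092e+00] [-0.00602271  0.56170409 -0.44841587  1.61839752  0.27449903  1.02643463
 -0.32352568]
[0.405, 0.032, 9.376, -0.002, 0.001, -0.001]
[   0  106   23   69 1284] [ 10.32632399 139.16900312] [424.18061988 169.96334306]
[ 84 167  19  46 353] [ 93.85552408 190.07648725] [465.28218116 152.99856893]
[ 309  201   29   73 1677] [322.53309481 236.23136553] [584.31251554 153.65797747]
[  0 245  62  38 457] [ 20.69365427 268.3238512 ] [428.42737196 100.76280417]
[444 258  16  43 271] [450.66051661 278.79704797] [657.97689253 144.65463303]
((323.0, 237.0), (28.0, 72.0), 0.0)
[581.69963576 131.48562501]
[573.39940495 170.79164141]
[587.42461141 173.85711113]
[596.56970496 134.740245  ]
```

View pics/w1.png

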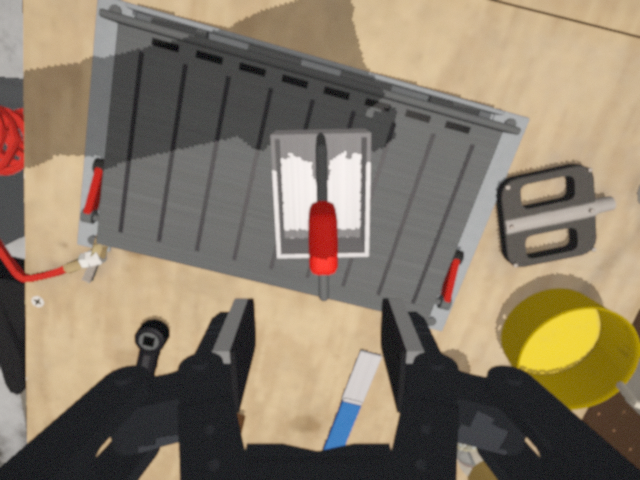

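send_rows:
  rows:
    - [[0.5,0,5,0,0,0],[0.5,0,8,0,0,0],[0.5,0,9.3,0,0,0],[0.5,0,9.3,0,0,0],[0.5,0,9.3,0,0,0]]

```text
clock: 2.7
eef_pos: [584.3, 147.6, 238.6]
tool_rot: [3.14, 0.0, 1.784]
force: [0.1, 0.1, -0.1]
width: 48.5
gripper_force: 0.0
```

send_rows:
  rows:
    - [[0,0,0,0,0,0],[0,0,0,0,0,0],[0,0,0,0,0,0],[0,0,0,0,0,0],[0,0,-1,0,0,0],[0,0,-3,0,0,0],[0,0,-5,0,0,0],[0,0,-5,0,0,0]]
  grip: 255

```text
clock: 3.5
eef_pos: [584.6, 149.0, 290.0]
tool_rot: [3.137, -0.001, 1.786]
force: [0.9, 0.7, -2.2]
width: 14.8
gripper_force: 60.5
```

```bash
python3 - <<'E'
from h import *
s=ctrl.read_state(); print(s['clock'],s['eef_pos'],s['tool_rot'],s['width'],s['force'],s['gripper_force'])
h=np.array([.56,.83]); h/=np.linalg.norm(h)
print(rel(np.r_[np.array([638.5,380.5])-100*h,285],[np.pi,0,2.548],s))
E
```

```text
3.5 [584.55987636 148.97930503 290.00385675] [ 3.13677351e+00 -6.70177630e-04  1.78578737e+00] 14.823051696377657 [ 0.88697437  0.68092074 -2.15234799] 60.474092960357666
[14.562, 2.974, 0.524, 0.005, 0.001, -0.762]
```

send_rows:
  rows:
    - [[4,0.8,0,0,0,-0.2],[8,1.6,0.2,0,0,-0.4],[12,2.4,0.3,0,0,-0.6],[14.5,3,0.5,0,0,-0.76],[14.5,3,0.5,0,0,-0.76],[14.5,3,0.5,0,0,-0.76],[14.5,3,0.5,0,0,-0.76]]

```text
clock: 4.2
eef_pos: [581.8, 295.1, 281.2]
tool_rot: [-3.139, -0.0, 2.542]
force: [1.4, -0.3, -2.7]
width: 14.6
gripper_force: 60.4
```

```bash
python3 - <<'E'
from h import *
s=ctrl.read_state(); print(s['clock'],s['eef_pos'],s['tool_rot'],s['width'])
im,cam=wristcam(s)
a=cv2.cvtColor(im['pixels'],cv2.COLOR_RGB2BGR)
b=cv2.cvtColor(ctrl.get_image('side')['pixels'],cv2.COLOR_RGB2BGR)[230:430,120:320]
o=np.zeros((500,800,3),np.uint8); o[:300,:400]=cv2.resize(a,(400,300)); o[:400,400:]=cv2.resize(b,(400,400),interpolation=cv2.INTER_CUBIC)
cv2.imwrite('pics/w2.png',o); cv2.imwrite('pics/w2full.png',a)
E
```

```text
4.2 [581.79030681 295.06859327 281.18570198] [-3.13928146e+00 -3.71494642e-04  2.54181633e+00] 14.594650402590176
```

View pics/w2.png

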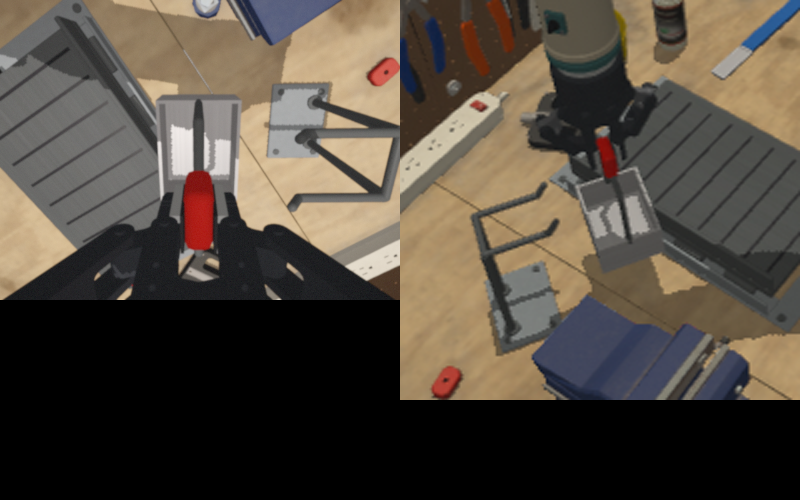

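```bash
python3 - <<'E'
import cv2
a=cv2.imread('pics/w2full.png'); cv2.imwrite('pics/c4.png',cv2.resize(a[190:350,440:640],None,fx=3.5,fy=3.5,interpolation=cv2.INTER_CUBIC))
E
```

```text
(no output)
```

View pics/c4.png

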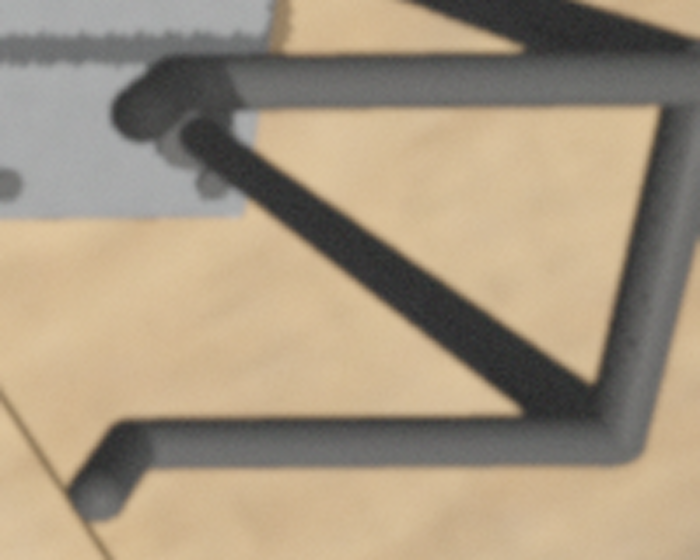

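```bash
python3 - <<'E'
from h import *
np.set_printoptions(precision=1,suppress=True)
T=np.array([[0.0004,0.9492,0.3146,81.1937],[1,-0.0008,0.0014,0.7818],[0.0016,0.3146,-0.9492,-69.6949],[0,0,0,1]])
P=np.eye(4);P[:3,:3]=R.from_euler('xyz',[-3.13928146e+00,-3.71494642e-04,2.54181633e+00]).as_matrix();P[:3,3]=[581.79,295.07,281.19]
cam=(408.99,317.72,233.87,(P@T)[:3])
a,b,c=[onz('w',440+u/3.5,190+v/3.5,161,cam) for u,v in((130,443),(620,440),(190,80))]
print(a,b,c,np.linalg.norm(b-a),np.arctan2(*(b-a)[1::-1]))
g=cam; print('grip top', onz('w',200*1.6,182*1.6,195+45,cam))
s=ctrl.read_state();print(s['eef_pos'],s['tool_rot'])
E
```

```text
[651.4 348.8 161. ] [692.  409.4 161. ] [605.8 381.6 161. ] 72.9179785569987 0.9805856509774366
grip top [560.7 311.  240. ]
[582.1 295.  281.9] [-3.1  0.   2.5]
```

send_rows:
  rows:
    - [[0.2,2.5,0,0,0,0.005],[0.2,5.5,0,0,0,0.005],[0.2,8,0,0,0,0.005],[0.2,10.3,0,0,0,0.005],[0.2,10.3,0,0,0,0.005],[0.2,10.3,0,0,0,0.005],[0.2,10.3,1.5,0,0,0.005],[0.2,10.3,2.8,0,0,0.005],[0.2,10.3,3.2,0,0,0.005],[0.2,10.3,3.2,0,0,0.005]]

```text
clock: 5.3
eef_pos: [637.8, 381.6, 249.2]
tool_rot: [-3.139, -0.0, 2.54]
force: [0.6, 1.2, -2.6]
width: 14.8
gripper_force: 60.4
```

```bash
python3 - <<'E'
from h import *
s=ctrl.read_state(); print(s['clock'],s['eef_pos'],s['tool_rot'],s['width'],s['force'],s['torque'])
b=cv2.cvtColor(ctrl.get_image('side')['pixels'],cv2.COLOR_RGB2BGR)[200:420,100:320]
t=cv2.cvtColor(ctrl.get_image('top')['pixels'],cv2.COLOR_RGB2BGR)[160:300,100:260]
o=np.zeros((400,800,3),np.uint8); o[:350,:400]=cv2.resize(t,(400,350),interpolation=cv2.INTER_CUBIC); o[:400,400:]=cv2.resize(b,(400,400),interpolation=cv2.INTER_CUBIC)
cv2.imwrite('pics/w3.png',o)
E
```

```text
5.3 [637.77594367 381.61769965 249.22416197] [-3.13945605e+00 -3.82795729e-04  2.54015907e+00] 14.764454821925746 [ 0.55051184  1.22010699 -2.607856  ] [0.02213199 0.02416492 0.01716191]
```

View pics/w3.png

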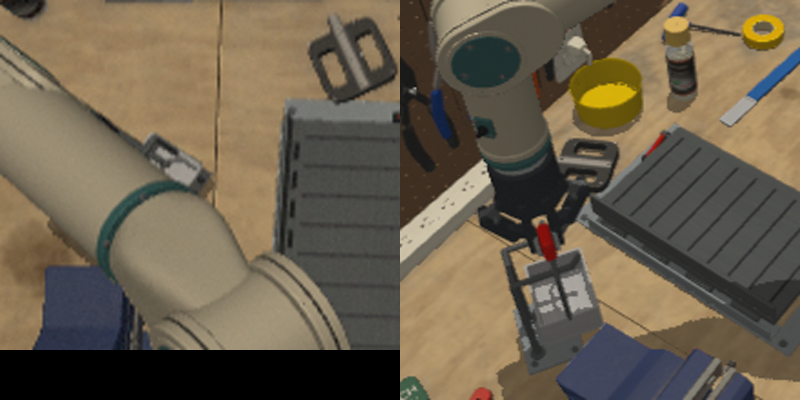

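send_rows:
  rows:
    - [[0,0,0.2,0,0,0],[0,0,0.3,0,0,0],[0,0,0.4,0,0,0],[0,0,0.4,0,0,0]]

```text
clock: 5.8
eef_pos: [638.3, 383.0, 248.0]
tool_rot: [3.14, 0.001, 2.541]
force: [-2.1, -1.5, 4.2]
width: 15.3
gripper_force: 61.7
```

send_rows:
  rows:
    - [[0,0,0,0,0,0],[0,0,0,0,0,0],[0,0,0,0,0,0],[0,0,0,0,0,0]]
  grip: 140

```text
clock: 6.2
eef_pos: [638.0, 382.7, 246.1]
tool_rot: [-3.141, -0.0, 2.541]
force: [0.1, 0.0, 0.3]
width: 38.6
gripper_force: 0.0
```

send_rows:
  rows:
    - [[0,0,-1,0,0,0],[0,0,-3,0,0,0],[0,0,-6,0,0,0],[0,0,-9,0,0,0],[0,0,-9,0,0,0],[0,0,-9,0,0,0]]

```text
clock: 6.8
eef_pos: [638.2, 383.0, 337.9]
tool_rot: [3.139, 0.001, 2.541]
force: [-0.1, 0.4, -0.8]
width: 38.5
gripper_force: 0.0
```

```bash
python3 - <<'E'
from h import *
s=ctrl.read_state(); print(s['clock'],s['eef_pos'],s['tool_rot'],s['width'],s['force'])
im=ctrl.get_image('wrist')['pixels']; cv2.imwrite('pics/w4.png',cv2.resize(cv2.cvtColor(im,cv2.COLOR_RGB2BGR),(400,300)))
E
```

```text
6.8 [638.15932392 382.989764   337.861672  ] [3.13949613e+00 9.09446615e-04 2.54081751e+00] 38.45307561485175 [-0.13207794  0.36167618 -0.82727626]
```

View pics/w4.png

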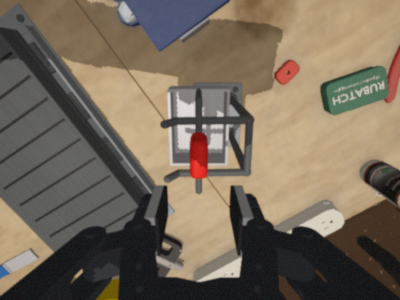

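```bash
python3 - <<'E'
from h import *
print(rel([552,-20,345],[np.pi,0,1.526]))
E
```

```text
[-15.67, -38.06, -0.848, -0.0, 0.0, 1.015]
```

send_rows:
  rows:
    - [[-15.7,-38.1,-0.8,0,0,1.015],[-15.7,-38.1,-0.8,0,0,1.015],[-15.7,-38.1,-0.8,0,0,1.015],[-15.7,-38.1,-0.8,0,0,1.015],[-15.7,-38.1,-0.8,0,0,1.015],[-15.7,-38.1,-0.8,0,0,1.015],[-15.7,-38.1,-0.8,0,0,1.015],[-15.7,-38.1,-0.8,0,0,1.015],[-15.7,-38.1,-0.8,0,0,1.015],[-15.7,-38.1,-0.8,0,0,1.015]]
  grip: 0

```text
clock: 7.85
eef_pos: [551.2, -23.5, 343.5]
tool_rot: [-3.139, 0.001, 1.52]
force: [0.6, 0.8, 0.2]
width: 85.3
gripper_force: 0.0
```

send_rows:
  rows:
    - [[0,0,0,0,0,0],[0,0,0,0,0,0]]

```text
clock: 8.05
eef_pos: [552.4, -17.8, 344.1]
tool_rot: [-3.141, -0.002, 1.529]
force: [-0.0, 1.1, 0.1]
width: 85.4
gripper_force: 0.0
```

```bash
python3 - <<'E'
from h import *
np.set_printoptions(precision=2,suppress=True)
s=ctrl.read_state(); print(s['clock'],s['eef_pos'],s['tool_rot'],s['qpos'])
im,cam=wristcam(s); a=im['pixels']; cv2.imwrite('pics/w5.png',cv2.cvtColor(a,cv2.COLOR_RGB2BGR))
# plate edge: brightness dark->light going down columns
g=a.astype(int).mean(2); o=cam[3]
# project expected edge
def proj(p):
    f,cx,cy,E=cam; q=E[:,:3].T@(np.array(p)-E[:,3]); return cx+f*q[0]/-q[2], cy-f*q[1]/-q[2]
pts=[]
for x in np.arange(420,700,8):
    u,v=proj([x,40,37]); u=int(round(u)); 
    if not 0<=u<640: continue
    col=g[max(0,int(v)-25):int(v)+25,u]
    if x in(420,484,548,612,676): print(x,u,int(v),col[::4].astype(int))
    print(np.round(proj([x,40,37])),end=' ') if x==420 else 0
print(proj([528,-177,48]))
E
```

```text
8.05 [552.37 -17.8  344.12] [-3.14 -0.    1.53] [ 0.26  0.47 -0.41  1.73  0.21  0.99 -0.27]
420 167 132 [ 51  52  52  56  52  67  98 109 115 124 138 142 141]
[167. 132.] 484 238 129 [ 49  51  49  53  51  66  99 128 147 146 146 144 140]
548 310 126 [ 49  51  53  49  52  51  78  88  92  95  99 134 153]
612 381 123 [ 86  85  87  87  55  51  48 132 141 138 140 142 143]
676 454 120 [ 84  89  85  87  89  87  89  86 130 135 138 138 141]
(np.float64(300.10262903680024), np.float64(344.2860644333842))
```

View pics/w5.png

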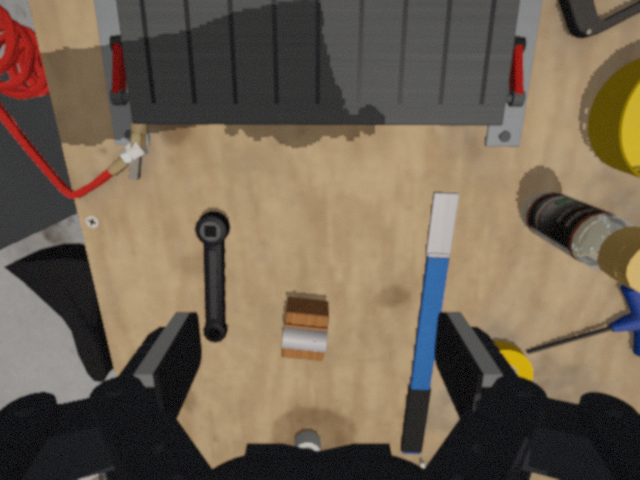

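```bash
python3 - <<'E'
from h import *
np.set_printoptions(precision=1,suppress=True)
T=np.array([[0.0004,0.9492,0.3146,81.1937],[1,-0.0008,0.0014,0.7818],[0.0016,0.3146,-0.9492,-69.6949],[0,0,0,1]])
s=ctrl.read_state()
P=np.eye(4);P[:3,:3]=R.from_euler('xyz',s['tool_rot']).as_matrix();P[:3,3]=s['eef_pos']
cam=(408.99,317.72,233.87,(P@T)[:3]); np.save('cam5.npy',cam[3])
for n,u,v,z in(('pNR',131,125,37),('pFR',505,125,37),('crownL',284,340,48),('crownR',326,343,48),('crown',305,342,50),('blkhub',212,229,20),('blkend',216,331,13),('toe',445.5,193,5),('handle',412.5,452,8),('barjoint',437,257,5)): print(n,onz('w',u,v,z,cam))
print(rel([528,-176,150],[np.pi,0,1.526]))
E
```

```text
pNR [388.3  47.8  37. ]
pFR [721.7  34.2  37. ]
crownL [ 511.5 -171.2   48. ]
crownR [ 554.6 -176.5   48. ]
crown [ 533.1 -173.1   50. ]
blkhub [443.9 -57.3  20. ]
blkend [ 431.8 -179.    13. ]
toe [682.1 -33.1   5. ]
handle [ 658.4 -366.5    8. ]
barjoint [ 677.  -102.9    5. ]
[-15.921, -1.778, 19.392, -0.0, -0.001, 0.003]
```

```bash
python3 - <<'E'
from h import *
print(rel([531,-175,84],[np.pi,0,1.53]))
E
```

```text
[-15.818, -1.48, 25.992, -0.0, -0.001, -0.001]
```

send_rows:
  rows:
    - [[-5,-0.5,3,0,0,0],[-10,-1,6,0,0,0],[-15.8,-1.5,9,0,0,0],[-15.8,-1.5,14,0,0,0],[-15.8,-1.5,18,0,0,0],[-15.8,-1.5,22,0,0,0],[-15.8,-1.5,25,0,0,0],[-15.8,-1.5,26,0,0,0],[-15.8,-1.5,26,0,0,0],[-15.8,-1.5,26,0,0,0]]

```text
clock: 9.1
eef_pos: [531.4, -176.9, 85.6]
tool_rot: [3.139, 0.0, 1.527]
force: [-0.5, -0.5, 1.3]
width: 85.6
gripper_force: 0.0
```

send_rows:
  rows:
    - [[0,0,0,0,0,0],[0,0,0,0,0,0],[0,0,0,0,0,0],[0,0,0,0,0,0],[0,0,0,0,0,0]]
  grip: 255

```text
clock: 9.6
eef_pos: [530.9, -177.8, 86.1]
tool_rot: [3.139, 0.001, 1.525]
force: [-1.5, 0.0, 9.4]
width: 46.7
gripper_force: 58.6
```

```bash
python3 - <<'E'
from h import *
s=ctrl.read_state(); print(s['eef_pos'],s['tool_rot'],s['width'],s['force'])
print(rel([550.1,-29.4,s['eef_pos'][2]],[np.pi,0,1.53]))
E
```

```text
[ 530.90761465 -177.8207191    86.14357317] [3.13909176e+00 8.38624456e-04 1.52527095e+00] 46.6939351765307 [-1.54884609e+00  2.14691939e-03  9.41179869e+00]
[14.914, 1.242, -0.009, 0.002, 0.001, -0.005]
```

send_rows:
  rows:
    - [[0,0,-1,0,0,0],[2,0.2,-2,0,0,-0.005],[6,0.5,-2,0,0,-0.005],[10,0.8,-2,0,0,-0.005],[13.5,1.2,-2,0,0,-0.005],[14.55,1.25,-2,0,0,-0.005],[14.55,1.25,-2,0,0,-0.005],[14.55,1.25,-1,0,0,-0.005],[14.55,1.25,-0.3,0,0,-0.005],[14.55,1.25,-0.1,0,0,-0.005]]

```text
clock: 10.6
eef_pos: [548.4, -35.4, 85.8]
tool_rot: [-3.14, 0.003, 1.527]
force: [-4.6, -0.2, 30.6]
width: 46.4
gripper_force: 57.3
```

send_rows:
  rows:
    - [[0,0,0,0,0,0],[0,0,0.1,0,0,0],[0,0,0.1,0,0,0]]

```text
clock: 10.9
eef_pos: [548.4, -35.4, 85.9]
tool_rot: [-3.14, 0.003, 1.527]
force: [-4.3, -0.0, 21.0]
width: 46.6
gripper_force: 58.9
```

send_rows:
  rows:
    - [[0,0,0,0,0,0],[0,0,0,0,0,0],[0,0,0,0,0,0],[0,0,0,0,0,0],[0,0,0,0,0,0],[0,0,0,0,0,0]]
  grip: 30

```text
clock: 11.5
eef_pos: [549.0, -32.7, 84.2]
tool_rot: [-3.141, -0.0, 1.531]
force: [0.1, -0.3, 0.8]
width: 75.3
gripper_force: 0.0
```

send_rows:
  rows:
    - [[0,0,-3,0,0,0],[0,0,-7,0,0,0],[-1,0,-12,0,0,0],[-3,0,-17,0,0,0],[-5,0,-22,0,0,0],[-7,0,-24,0,0,0],[-7,0,-24,0,0,0],[-7,0,-24,0,0,0],[-7,0,-24,0,0,0]]

```text
clock: 12.4
eef_pos: [545.5, -101.6, 323.1]
tool_rot: [-3.139, -0.001, 1.532]
force: [-0.1, 1.0, -0.5]
width: 75.4
gripper_force: 0.0
```

```bash
python3 - <<'E'
from h import *
s=ctrl.read_state(); print(s['clock'],s['eef_pos'],s['tool_rot'],s['width'],s['force'])
im,cam=wristcam(s); cv2.imwrite('pics/w6.png',cv2.cvtColor(im['pixels'],cv2.COLOR_RGB2BGR)); np.save('cam6.npy',cam[3])
hsv=cv2.cvtColor(im['pixels'],cv2.COLOR_RGB2HSV); 
def proj(p):
    f,cx,cy,E=cam; q=E[:,:3].T@(np.array(p)-E[:,3]); return np.round([cx+f*q[0]/-q[2], cy-f*q[1]/-q[2]],1)
print(proj([551,-30,50]),proj([555,41,37]))
m=(hsv[...,0]<16)&(hsv[...,1]>150)&(hsv[...,2]>40)
n,l,st,c=cv2.connectedComponentsWithStats(m.astype(np.uint8))
for i in range(1,n):
    if st[i,4]>100: print(st[i],c[i])
g=im['pixels'].astype(int).mean(2)
u,v=proj([551,-30,50]).astype(int); print('col',[(r,int(g[r,u-8:u+8].mean())) for r in range(v-70,v+30,2)])
E
```

```text
12.4 [ 545.53636733 -101.62722814  323.11317151] [-3.13909810e+00 -9.55312441e-04  1.53205402e+00] 75.41437722162388 [-0.05873602  0.96018692 -0.45108629]
[321.4 110.3] [323.2  14.6]
[   0   46   92   66 1274] [43.3422292  86.72684458]
[294  77  55  23 873] [321.21649485  88.27949599]
[291 129  53  20 726] [316.76170799 138.49311295]
col [(40, 88), (42, 87), (44, 86), (46, 86), (48, 87), (50, 88), (52, 88), (54, 90), (56, 89), (58, 91), (60, 91), (62, 92), (64, 92), (66, 92), (68, 91), (70, 91), (72, 92), (74, 91), (76, 91), (78, 79), (80, 63), (82, 63), (84, 63), (86, 63), (88, 63), (90, 63), (92, 63), (94, 63), (96, 65), (98, 76), (100, 90), (102, 95), (104, 101), (106, 104), (108, 106), (110, 109), (112, 110), (114, 109), (116, 106), (118, 104), (120, 100), (122, 96), (124, 91), (126, 87), (128, 80), (130, 69), (132, 62), (134, 62), (136, 65), (138, 63)]
```

```bash
python3 - <<'E'
from h import *
np.set_printoptions(precision=1,suppress=True)
cam=(408.99,317.72,233.87,np.load('cam6.npy'))
a=cv2.imread('pics/w6.png'); cv2.imwrite('pics/c6.png',np.hstack([cv2.resize(a[0:180,230:410],(540,540),interpolation=cv2.INTER_CUBIC)]))
# crown greyish between wood bands: row-wise left/right limits
hsv=cv2.cvtColor(a,cv2.COLOR_BGR2HSV)
for r in range(78,152,6):
    row=a[r,270:370].astype(int).sum(1); d=np.abs(np.diff(row)); k=np.argsort(d)[-4:]; print(r,sorted(270+k))
print(onz('w',319,114,49,cam),onz('w',321,78,37,cam))
E
```

```text
78 [np.int64(294), np.int64(342), np.int64(344), np.int64(345)]
84 [np.int64(314), np.int64(334), np.int64(335), np.int64(349)]
90 [np.int64(335), np.int64(336), np.int64(348), np.int64(349)]
96 [np.int64(339), np.int64(347), np.int64(348), np.int64(349)]
102 [np.int64(291), np.int64(347), np.int64(348), np.int64(349)]
108 [np.int64(343), np.int64(344), np.int64(355), np.int64(356)]
114 [np.int64(342), np.int64(343), np.int64(347), np.int64(348)]
120 [np.int64(313), np.int64(333), np.int64(346), np.int64(347)]
126 [np.int64(291), np.int64(301), np.int64(323), np.int64(345)]
132 [np.int64(289), np.int64(290), np.int64(291), np.int64(325)]
138 [np.int64(289), np.int64(357), np.int64(361), np.int64(362)]
144 [np.int64(273), np.int64(290), np.int64(351), np.int64(352)]
150 [np.int64(279), np.int64(283), np.int64(284), np.int64(314)]
[549.  -32.8  49. ] [551.7  -5.1  37. ]
```

View pics/c6.png

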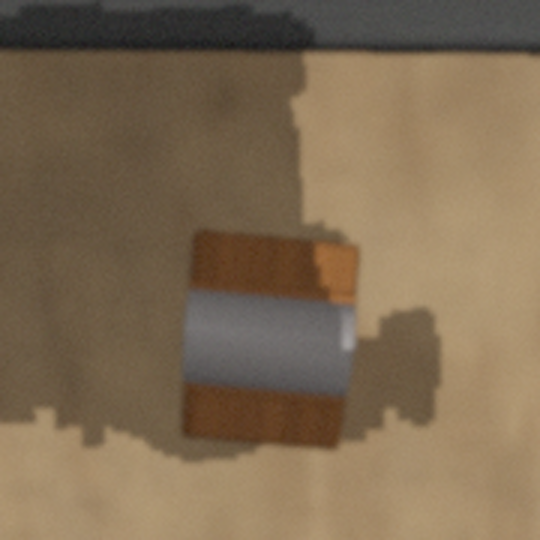

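```bash
python3 - <<'E'
from h import *
print('tape',onz('top',290+260/3.15,140+190/3.15,19))
d=np.array([25,338])/np.hypot(25,338); p=np.array([656.5,-370])+d*100; print(p)
print(rel([*p,82],[np.pi,0,1.497]))
E
```

```text
tape [ 749.12052666 -251.26769567   19.        ]
[ 663.87630029 -270.27242009]
[-16.443, 12.543, 24.032, -0.003, -0.001, 0.036]
```

send_rows:
  rows:
    - [[-5,4,0,0,0,0.02],[-9,7,2,0,0,0.036],[-13,10,5,0,0,0.036],[-16.4,12.5,9,0,0,0.036],[-16.4,12.5,13,0,0,0.036],[-16.4,12.5,17,0,0,0.036],[-16.4,12.5,21,0,0,0.036],[-16.4,12.5,23.5,0,0,0.036],[-16.4,12.5,24,0,0,0.036],[-16.4,12.5,24,0,0,0.036]]
  grip: 130

```text
clock: 13.45
eef_pos: [664.2, -270.1, 82.7]
tool_rot: [-3.139, -0.001, 1.496]
force: [0.7, 0.6, 0.2]
width: 42.0
gripper_force: 0.0
```

send_rows:
  rows:
    - [[0,0,0.2,0,0,0],[0,0,0.5,0,0,0],[0,0,0.7,0,0,0],[0,0,0.7,0,0,0]]

```text
clock: 13.85
eef_pos: [664.8, -271.7, 78.1]
tool_rot: [3.141, 0.0, 1.495]
force: [0.3, -1.1, -0.0]
width: 42.0
gripper_force: 0.0
```

```bash
python3 - <<'E'
from h import *
s=ctrl.read_state(); print(s['clock'],s['eef_pos'],s['tool_rot'],s['width'],s['force'])
im,cam=wristcam(s); hsv=cv2.cvtColor(im['pixels'],cv2.COLOR_RGB2HSV); cv2.imwrite('pics/w7.png',im['pixels'][...,::-1])
m=(hsv[...,0]>100)&(hsv[...,0]<115)&(hsv[...,1]>170)&(hsv[...,2]>90)
for r in range(20,330,30):
    k=np.where(m[r,200:440])[0]+200
    if len(k)>5: print(r,k.min(),k.max(),onz('w',k.min(),r,8,cam)[:2],onz('w',k.max(),r,8,cam)[:2])
E
```

```text
13.85 [ 664.80308925 -271.7287469    78.06498377] [3.14073283e+00 4.00671365e-04 1.49468403e+00] 41.9976097902917 [ 0.27777334 -1.14085054 -0.02174817]
20 281 353 [ 661.94327243 -167.9596494 ] [ 683.96854208 -169.62888126]
50 283 351 [ 661.6920613  -176.40347263] [ 682.93283273 -178.01419201]
80 284 350 [ 661.11094639 -185.18737413] [ 682.17158458 -186.78540844]
110 283 350 [ 659.852016   -194.30904074] [ 681.70294446 -195.96809638]
140 284 348 [ 659.20322601 -203.89255027] [ 680.54613263 -205.51411162]
170 285 347 [ 658.52451148 -213.91808579] [ 679.67718037 -215.52631101]
200 286 347 [ 657.81375322 -224.41695096] [ 679.11646783 -226.03776264]
230 286 346 [ 656.71100104 -235.39624614] [ 678.17093525 -237.03026451]
260 292 346 [ 657.75253258 -247.08710751] [ 677.54511859 -248.59537427]
290 289 345 [ 655.46479343 -259.11427797] [ 676.51162415 -260.71946905]
```

send_rows:
  rows:
    - [[0,0,0.2,0,0,0],[0,0,0.4,0,0,0],[0,0,0.4,0,0,0]]

```text
clock: 14.2
eef_pos: [664.4, -271.5, 73.0]
tool_rot: [-3.141, -0.0, 1.495]
force: [-0.2, 0.4, 0.3]
width: 41.7
gripper_force: 0.0
```

send_rows:
  rows:
    - [[0,0,0,0,0,0],[0,0,0,0,0,0],[0,0,0,0,0,0],[0,0,0,0,0,0],[0,0,0,0,0,0]]
  grip: 255

```text
clock: 14.7
eef_pos: [664.7, -271.6, 73.6]
tool_rot: [3.141, 0.0, 1.495]
force: [-1.4, -0.7, 2.6]
width: 21.8
gripper_force: 60.0
```

```bash
cat >> h.py <<'E'
def barpitch():
    "fit of blue bar's plane in tool frame: width 24 at rows -> depth; returns pitch (toe-down +) rel tool x and z at TCP"
    s=ctrl.read_state(); im=ctrl.get_image('wrist'); M=np.array(im['mount']); hsv=cv2.cvtColor(im['pixels'],cv2.COLOR_RGB2HSV)
    m=(hsv[...,0]>100)&(hsv[...,0]<115)&(hsv[...,1]>150)&(hsv[...,2]>60); X=[];Z=[]
    for r in range(3,240,3):
        k=np.where(m[r,200:440])[0]
        if len(k)<20: continue
        # edges subpixel ignored; depth along optical axis
        D=im['fx']*24/(k.max()-k.min()+1); c=(k.max()+k.min())/2+200
        q=M@np.array([D*(c-im['cx'])/im['fx'],-D*(r-im['cy'])/im['fy'],-D,1]); X.append(q[0]);Z.append(q[2])
    p=np.polyfit(X,Z,1); return round(p[0],4),round(p[1],1),len(X),s['eef_pos'].round(1),s['tool_rot'].round(3)
E
python3 -c "
from h import *
print(barpitch())"
```

```text
(np.float64(-0.0275), np.float64(77.2), 79, array([ 664.7, -271.6,   73.6]), array([3.141, 0.   , 1.495]))
```

send_rows:
  rows:
    - [[0,0,-1,0,0,0],[0,0,-2,0,0,0],[0,0,-4,0,0,0],[0,0,-7,0,0,0],[0,0,-10,0,0,0],[0,0,-12,0,0,0],[0,0,-12,0,0,0],[0,0,-12,0,0,0]]

```text
clock: 15.55
eef_pos: [664.2, -271.6, 193.3]
tool_rot: [-3.141, 0.0, 1.495]
force: [-0.3, -0.3, -4.6]
width: 22.0
gripper_force: 59.3
```

```bash
python3 - <<'E'
from h import *
print(barpitch()); s=ctrl.read_state(); print(s['force'],s['width'])
t=snap('top','t8.png');b=snap('side','s8.png')
# expected toe pixels
A=R.from_euler('xyz',s['tool_rot']); 
def pr(c,p):
    f,cx,cy,E=CAM[c]; q=E[:,:3].T@(np.array(p)-E[:,3]); return np.round([cx+f*q[0]/-q[2], cy-f*q[1]/-q[2]],1)
for x in (170,240): 
    p=A.apply([x,0,67])+s['eef_pos']; print(p.round(1),pr('side',p),pr('top',p))
E
```

```text
(np.float64(-0.0018), np.float64(77.7), 79, array([ 664.2, -271.6,  193.3]), array([-3.141,  0.   ,  1.495]))
[-0.26332326  0.23298533 -4.7580048 ] 22.282919380451787
[ 676.4 -101.9  125.1] [290.7 225.2] [324.8 216.7]
[681.7 -32.1 125.1] [275.1 238.5] [300.5 215.1]
```

```bash
python3 - <<'E'
from h import *
for f,c in(('s8','side'),('t8','top')):
    a=cv2.imread(f'pics/{f}.png'); hsv=cv2.cvtColor(a,cv2.COLOR_BGR2HSV)
    m=((hsv[...,1]<40)&(hsv[...,2]>110)).astype(np.uint8)
    n,l,st,ce=cv2.connectedComponentsWithStats(m)
    for i in range(1,n):
        if 60<st[i,4]<2000 and 240<ce[i][0]<350 and 190<ce[i][1]<270:
            ys,xs=np.where(l==i); print(c,st[i],cv2.boxPoints(cv2.minAreaRect(np.c_[xs,ys].astype(np.float32))).round(1).tolist())
E
```

```text
side [274 225  21  17 156] [[273.29998779296875, 238.1999969482422], [289.79998779296875, 223.39999389648438], [294.6000061035156, 228.6999969482422], [278.1000061035156, 243.60000610351562]]
top [214 199  75  13 461] [[213.60000610351562, 206.5], [214.1999969482422, 197.0], [288.6000061035156, 202.0], [288.0, 211.5]]
top [302 212  24  10 196] [[301.3999938964844, 220.0], [302.0, 211.60000610351562], [325.1000061035156, 213.3000030517578], [324.5, 221.6999969482422]]
top [298 257   9  16 105] [[297.5, 271.20001220703125], [299.8999938964844, 256.6000061035156], [307.0, 257.79998779296875], [304.6000061035156, 272.3999938964844]]
```

```bash
python3 - <<'E'
from h import *
s=ctrl.read_state(); A=R.from_euler('xyz',s['tool_rot'])
for a,b in(((301.7,215.8),(275.7,240.9)),((324.8,217.5),(292.2,226))):
    p,e=tri(a,b); print(p.round(1),round(e,1),'tool',A.inv().apply(p-s['eef_pos']).round(1))
# plan
yaw=1.53; F=np.array([549,-32.8]); n=np.array([np.cos(yaw),np.sin(yaw)]); edge=72.3
print(n)
E
```

```text
[682.3 -35.  113.4] 0.5 tool [237.    1.1  78.1]
[ 673.2 -102.5  123.5] 2.4 tool [169.   -2.9  68. ]
[0.04078501 0.99916795]
```

```bash
cat >> h.py <<'E'
YAW=1.53; NV=np.array([np.cos(YAW),np.sin(YAW)]); E0=np.array([551.9,39.4]); C=np.array([-72.3,37.])
def barpose(tip,beta,delta=0.03,L=238.5,H=73.6):
    "TCP pose with the toe's lower tip at (s,z), bar toe-down by beta"
    th=beta-delta; f=np.array(tip)-L*np.array([np.cos(beta),-np.sin(beta)])+H*np.array([np.sin(th),np.cos(th)])
    return np.r_[E0+f[0]*NV,f[1]],[np.pi,th,YAW]
def rolltip(beta,l): # bar on crown: tip at distance l beyond contact
    return C+13*np.array([np.sin(beta),np.cos(beta)])+l*np.array([np.cos(beta),-np.sin(beta)])
E
python3 - <<'E'
from h import *
b=.507; t=np.array([np.cos(b),-np.sin(b)]); tip=np.array([15,5.7])
s=ctrl.read_state(); print(s['eef_pos'],s['tool_rot'])
for n,q in(('A',tip-70*t+[0,50]),('B',tip-55*t),('C',tip)):
    p,r=barpose(q,b); print(n,q.round(1),p.round(1),r,rel(p,r,s))
E
```

```text
[ 663.5047031  -271.31110621  191.34566086] [-3.13817124e+00 -7.28704386e-04  1.49493653e+00]
A [-46.2  89.7] [ 542.9 -181.3  270.9] [3.141592653589793, 0.477, 1.53] [8.065, -12.736, -7.904, -0.012, -0.478, -0.034]
B [-33.1  32.4] [ 543.4 -168.2  213.6] [3.141592653589793, 0.477, 1.53] [9.371, -12.762, -2.174, -0.012, -0.478, -0.034]
C [15.   5.7] [ 545.4 -120.2  186.9] [3.141592653589793, 0.477, 1.53] [14.175, -12.922, 0.5, -0.012, -0.478, -0.034]
```

send_rows:
  rows:
    - [[0,0,-4,0,0,0],[2,-3,-7,0,-0.1,-0.01],[4,-6,-7.9,0,-0.2,-0.02],[6,-9,-7.9,0,-0.33,-0.03],[8.1,-12.7,-7.9,-0.01,-0.478,-0.034],[8.1,-12.7,-7.9,-0.01,-0.478,-0.034],[8.1,-12.7,-7.9,-0.01,-0.478,-0.034],[8.1,-12.7,-7.9,-0.01,-0.478,-0.034]]

```text
clock: 16.5
eef_pos: [544.7, -181.1, 272.1]
tool_rot: [3.139, 0.478, 1.529]
force: [-0.1, -0.8, -4.5]
width: 21.7
gripper_force: 59.9
```

```bash
python3 - <<'E'
from h import *
print(barpitch())
s=ctrl.read_state(); print(s['eef_pos'],s['tool_rot'])
b=.507; t=np.array([np.cos(b),-np.sin(b)]); tip=np.array([15,5.7])
t_=snap('top','t9.png');b_=snap('side','s9.png')
A=R.from_euler('xyz',s['tool_rot'])
def pr(c,p):
    f,cx,cy,E=CAM[c]; q=E[:,:3].T@(np.array(p)-E[:,3]); return np.round([cx+f*q[0]/-q[2], cy-f*q[1]/-q[2]],1)
for x in (168.5,238.5):
    p=A.apply([x,0,69+.03*x])+s['eef_pos']; print(p.round(1),pr('side',p),pr('top',p))
for f,c in(('s9','side'),('t9','top')):
    a=cv2.imread(f'pics/{f}.png'); hsv=cv2.cvtColor(a,cv2.COLOR_BGR2HSV)
    m=((hsv[...,1]<45)&(hsv[...,2]>105)).astype(np.uint8); u,v=pr(c,p)
    n,l,st,ce=cv2.connectedComponentsWithStats(m)
    for i in range(1,n):
        if 60<st[i,4]<2000 and abs(ce[i][0]-u)<45 and abs(ce[i][1]-v)<45:
            ys,xs=np.where(l==i); print(c,st[i],cv2.boxPoints(cv2.minAreaRect(np.c_[xs,ys].astype(np.float32))).round(1).tolist())
for n,q in(('B',tip-55*t),('C',tip)):
    p,r=barpose(q,b); print(n,rel(p,r,s))
E
```

```text
(np.float64(0.0351), np.float64(77.6), 79, array([ 544.7, -181.1,  272.1]), array([3.139, 0.478, 1.529]))
[ 544.62736134 -182.30759834  272.21408225] [3.13898086 0.47806909 1.52646057]
[549.9 -66.9 128.9] [321.1 247.6] [312.8 260.3]
[552.7  -5.8  94.9] [308.4 269.4] [291.9 261. ]
side [307 247  19  34 248] [[305.3999938964844, 278.1000061035156], [310.20001220703125, 245.6999969482422], [325.5, 248.0], [320.6000061035156, 280.3999938964844]]
B [3.942, -0.194, 4.559, 0.001, 0.001, -0.003]
C [9.44, -0.212, 4.718, 0.001, 0.001, -0.003]
```

```bash
python3 - <<'E'
from h import *
for f,roi in(('s9',(290,235,340,290)),('t9',(275,245,330,275))):
    a=cv2.imread(f'pics/{f}.png'); x0,y0,x1,y1=roi; hsv=cv2.cvtColor(a,cv2.COLOR_BGR2HSV)[y0:y1,x0:x1]
    m=((hsv[...,1]<60)&(hsv[...,2]>95))
    print(f); 
    for r in range(0,y1-y0): print(y0+r,''.join('#' if v else ('b' if 100<h<118 and sa>120 else '.') for v,h,sa in zip(m[r],hsv[r,:,0],hsv[r,:,1])))
E
```

```text
s9
235 ....................................bbbbbbbb#.....
236 ..................................#bbbbbbbb.......
237 ...................................bbbbbbbb#......
238 .................................#bbbbbbbb........
239 ................................#bbbbbbbbb#.......
240 .................................bbbbbbbb.........
241 ...............................#bbbbbbbbb#........
242 ................................bbbbbbbb#.........
243 ..............................#bbbbbbbb...........
244 ..............................bbbbbbbbb#..........
245 .............................#bbbbbbbb............
246 .............................#bbbbbbbb#...........
247 ............................####bbbbb.............
248 ............................######bbb#............
249 ...........................########.#.............
250 ...........................#########..............
251 ..........................##########..............
252 ..........................#########...............
253 .........................##########...............
254 ........................##########..............
[... 3030 characters left out ...]
...............#............#....bbbb...
264 ....................................#....#......bbbb...
265 .....###................................#.....#........
266 .......#.............................#.................
267 .......................#...............................
268 .....#.................................................
269 .....................................#.................
270 .....##.#....#.......................#.......#.........
271 ...........................................#...........
272 .............................#.........................
273 ..........#..#..........................#..............
274 ........#...........................#........#.........
```

send_rows:
  rows:
    - [[1.5,-0.2,1.7,0,0,0],[3,-0.2,3.4,0,0,0],[3.9,-0.2,4.56,0,0,0],[3.9,-0.2,4.56,0,0,0],[3.9,-0.2,4.56,0,0,0]]

```text
clock: 17.15
eef_pos: [543.1, -168.2, 214.1]
tool_rot: [3.14, 0.478, 1.528]
force: [0.4, -0.8, -4.3]
width: 21.9
gripper_force: 60.0
```

```bash
python3 - <<'E'
from h import *
s=ctrl.read_state(); print(s['eef_pos'],s['tool_rot'],s['force'],s['torque'])
b=.507; t=np.array([np.cos(b),-np.sin(b)]); tip=np.array([15,5.7])
snap('side','s10.png')
A=R.from_euler('xyz',s['tool_rot'])
def pr(c,p):
    f,cx,cy,E=CAM[c]; q=E[:,:3].T@(np.array(p)-E[:,3]); return np.round([cx+f*q[0]/-q[2], cy-f*q[1]/-q[2]],1)
for x in (168.5,238.5):
    p=A.apply([x,0,69+.03*x])+s['eef_pos']; print(p.round(1),pr('side',p))
for n,q in(('B',tip-55*t),('C',tip)):
    p,r=barpose(q,b); print(n,rel(p,r,s))
a=cv2.imread('pics/s10.png'); hsv=cv2.cvtColor(a,cv2.COLOR_BGR2HSV)
x0,y0,x1,y1=290,262,345,312
cv2.imwrite('pics/c10.png',cv2.resize(a[240:330,260:370],None,fx=6,fy=6,interpolation=cv2.INTER_CUBIC))
for r in range(y0,y1): print(r,''.join('#' if v>95 and sa<60 else ('b' if 100<h<118 and sa>120 else ('w' if h<14 and sa>150 else '.')) for h,sa,v in hsv[r,x0:x1]))
E
```

```text
[ 543.07766564 -168.16322756  214.11409591] [3.13962871 0.47834679 1.52805508] [ 0.41423494 -0.81917052 -4.32396355] [ 0.81181404 -0.03525335  0.06501294]
[548.2 -52.8  70.8] [319.1 265.6]
[550.8   8.3  36.7] [306.6 287.1]
B [0.021, 0.035, 0.048, 0.001, 0.001, -0.002]
C [5.518, 0.025, 0.205, 0.001, 0.001, -0.002]
262 ...........................#bbbbbbbb...................
263 ............................bbbbbbbb...................
264 ...........................#bbbbbbb....................
265 ..........................####bbbbb....................
266 ..........................######bb.....................
267 .........................########......................
268 ........................##########.....................
269 ........................##########.....................
270 ......................###########......................
271 ....................#############......................
272 ...................#############.......................
273 ..................#############........................
274 ..................############.........................
275 .
[... 1514 characters left out ...]
........................................
301 .......................................................
302 .......................................................
303 .......................................................
304 .......................................................
305 .......................................................
306 .......................................................
307 .......................................................
308 .......................................................
309 .......................................................
310 .......................................................
311 .......................................................
```

send_rows:
  rows:
    - [[1.5,0,0.1,0,0,0],[3,0,0.2,0,0,0],[4.2,0,0.2,0,0,0],[4.2,0,0.2,0,0,0],[4.2,0,0.2,0,0,0]]

```text
clock: 17.7
eef_pos: [544.5, -130.8, 193.0]
tool_rot: [3.14, 0.478, 1.53]
force: [-0.3, 1.0, -4.5]
width: 21.7
gripper_force: 59.9
```

send_rows:
  rows:
    - [[0.7,0,0,0,0,0],[1.4,0,0,0,0,0],[1.4,0,0,0,0,0],[1.4,0,0,0,0,0]]

```text
clock: 18.1
eef_pos: [544.9, -118.4, 186.3]
tool_rot: [3.14, 0.478, 1.53]
force: [-0.4, 1.1, -3.6]
width: 21.7
gripper_force: 59.9
```

```bash
python3 - <<'E'
from h import *
s=ctrl.read_state(); print(s['eef_pos'],s['tool_rot'],s['force'],s['torque'],s['width'])
th=R.from_euler('xyz',s['tool_rot']); 
# from actual pose, tip
A=th; tip=A.apply([238.5,0,73.6+.03*238.5])+s['eef_pos']; print('tip',tip,'s',(tip[:2]-E0)@NV)
l0=((np.array([15,5.7])-(C+13*np.array([np.sin(.507),np.cos(.507)])))@np.array([np.cos(.507),-np.sin(.507)])); print('l0',l0)
for b in(.42,.3,.18,.06,-.06,-.15):
    l=l0+13*(.507-b); q=rolltip(b,l); p,r=barpose(q,b); print(b,q.round(1),p.round(1),rel(p,r,s))
snap('side','s11.png')
E
```

```text
[ 544.8894537  -118.38383652  186.27735994] [3.13993376 0.47797002 1.5296261 ] [-0.36565842  1.14182183 -3.56084864] [ 0.84716294 -0.0191718  -0.05163374] 21.71023132225288
tip [552.21066377  56.08865692   4.86796398] s 16.687441472206412
l0 91.51603457060912
0.42 [17.6 11.1] [ 544.9 -132.7  176.4] [-0.812, 0.055, 1.531, 0.002, 0.088, -0.0]
0.3 [21.5 21.6] [ 544.3 -147.1  163. ] [-1.481, 0.052, 3.389, 0.002, 0.208, -0.0]
0.18 [24.2 32.6] [ 543.8 -159.8  148.1] [-1.926, 0.05, 5.296, 0.002, 0.328, -0.0]
0.06 [25.6 44.1] [ 543.3 -170.7  132. ] [-2.147, 0.047, 7.224, 0.002, 0.448, 0.0]
-0.06 [25.6 55.9] [ 543.  -179.5  114.9] [-2.144, 0.044, 9.149, 0.002, 0.568, 0.0]
-0.15 [24.7 64.8] [ 542.8 -184.7  101.6] [-1.997, 0.042, 10.574, 0.002, 0.658, 0.0]
```

send_rows:
  rows:
    - [[-0.4,0.03,0.75,0,0.044,0],[-0.8,0.05,1.5,0,0.088,0],[-1.15,0.05,2.45,0,0.148,0],[-1.5,0.05,3.4,0,0.208,0],[-1.7,0.05,4.35,0,0.268,0],[-1.93,0.05,5.3,0,0.328,0],[-1.93,0.05,5.3,0,0.328,0]]

```text
clock: 18.85
eef_pos: [543.4, -163.1, 149.4]
tool_rot: [3.139, 0.15, 1.525]
force: [-1.4, 1.5, 8.6]
width: 22.0
gripper_force: 61.3
```

```bash
python3 - <<'E'
from h import *
s=ctrl.read_state(); print(s['eef_pos'],s['tool_rot'],s['force'],s['torque'],s['width'])
l0=91.5
for b in(.06,-.06,-.15,-.18):
    l=l0+13*(.507-b); q=rolltip(b,l); p,r=barpose(q,b); print(b,q.round(1),p.round(1),rel(p,r,s))
E
```

```text
[ 543.41178633 -163.09909352  149.38767919] [3.13885244 0.15018384 1.52499748] [-1.42967183  1.54399872  8.55550649] [0.23486681 0.39848887 0.10598034] 21.97525466647684
0.06 [25.6 44.1] [ 543.3 -170.7  132. ] [-0.488, 0.021, 1.832, 0.002, 0.12, -0.005]
-0.06 [25.6 55.9] [ 543.  -179.5  114.9] [-1.105, 0.02, 3.655, 0.003, 0.24, -0.005]
-0.15 [24.7 64.8] [ 542.8 -184.7  101.6] [-1.425, 0.019, 5.051, 0.003, 0.33, -0.005]
-0.18 [24.2 67.8] [ 542.7 -186.2   97.1] [-1.504, 0.019, 5.521, 0.003, 0.36, -0.005]
```

send_rows:
  rows:
    - [[-0.25,0.02,0.9,0,0.06,0],[-0.5,0.02,1.8,0,0.12,0],[-0.8,0.02,2.7,0,0.18,0],[-1.1,0.02,3.65,0,0.24,0],[-1.3,0.02,4.4,0,0.285,0],[-1.43,0.02,5.05,0,0.33,0],[-1.43,0.02,5.05,0,0.33,0],[-1.43,0.02,5.05,0,0.33,0]]

```text
clock: 19.65
eef_pos: [543.5, -184.7, 102.3]
tool_rot: [3.138, -0.176, 1.529]
force: [-2.3, -3.0, 14.5]
width: 21.9
gripper_force: 61.9
```

```bash
python3 - <<'E'
from h import *
print(barpitch())
s=ctrl.read_state(); print(s['eef_pos'],s['tool_rot'],s['force'],s['torque'],s['width'])
a=snap('side','s12.png'); a=cv2.imread('pics/s12.png')
b=cv2.imread('pics/s11.png')
cv2.imwrite('pics/c12.png',np.hstack([cv2.resize(x[240:390,190:380],(400,316),interpolation=cv2.INTER_CUBIC) for x in(a,)]+[cv2.resize(a[310:370,320:380],(316,316),interpolation=cv2.INTER_CUBIC)]))
for n,x in(('before',b),('now',a)):
    h=cv2.cvtColor(x,cv2.COLOR_BGR2HSV); m=(((h[...,0]<6)|(h[...,0]>174))&(h[...,1]>170)&(h[...,2]>90)).astype(np.uint8)
    _,l,st,c=cv2.connectedComponentsWithStats(m); print(n,[(st[i].tolist()) for i in range(1,len(st)) if st[i,4]>15 and 200<c[i][0]<380 and 240<c[i][1]<380])
E
```

```text
(np.float64(0.013), np.float64(76.3), 79, array([ 543.5, -184.7,  102.3]), array([ 3.138, -0.176,  1.529]))
[ 543.5325183  -184.70217886  102.35793337] [ 3.13810386 -0.17588036  1.52927983] [-2.97040472 -2.67274626 12.85105438] [-0.38217446  0.49781343  0.34084205] 22.190079434798193
before [[236, 274, 9, 11, 21], [340, 332, 10, 14, 40]]
now []
```

send_rows:
  rows:
    - [[-0.06,0,0.3,0,0.02,0],[-0.06,0,0.3,0,0.02,0],[-0.06,0,0.3,0,0.02,0],[-0.06,0,0.3,0,0.02,0],[-0.06,0,0.3,0,0.02,0],[-0.06,0,0.3,0,0.02,0]]

```text
clock: 20.35
eef_pos: [543.8, -185.6, 99.5]
tool_rot: [3.137, -0.194, 1.53]
force: [-2.4, -5.1, 12.9]
width: 22.0
gripper_force: 62.0
```

```bash
python3 - <<'E'
from h import *
s=ctrl.read_state(); print(s['eef_pos'],s['tool_rot'],s['force'])
snap('side','s13.png'); a=cv2.imread('pics/s13.png')
h=cv2.cvtColor(a,cv2.COLOR_BGR2HSV); m=(((h[...,0]<8)|(h[...,0]>172))&(h[...,1]>130)&(h[...,2]>50)).astype(np.uint8)
_,l,st,c=cv2.connectedComponentsWithStats(m); print([(st[i].tolist()) for i in range(1,len(st)) if st[i,4]>5 and 200<c[i][0]<360 and 240<c[i][1]<380])
o=np.hstack([cv2.resize(a[230:380,200:380],(480,400),interpolation=cv2.INTER_CUBIC),cv2.resize(a[290:370,320:380],(300,400),interpolation=cv2.INTER_CUBIC)]); cv2.imwrite('pics/c13.png',o)
l0=91.5
for b in(-.05,.05,.15):
    l=l0+13*(.507-b); q=rolltip(b,l); p,r=barpose(q,b); print(b,q.round(1),p.round(1),rel(p,r,s))
E
```

```text
[ 543.7860838  -185.57613847   99.51274243] [ 3.13731747 -0.19396288  1.52976276] [-2.37838998 -5.07634251 12.94369168]
[[347, 326, 6, 7, 27]]
-0.05 [25.7 54.9] [ 543.  -178.8  116.4] [0.983, -0.1, -1.525, 0.004, -0.114, -0.0]
0.05 [25.7 45.1] [ 543.3 -171.5  130.6] [1.979, -0.095, -2.782, 0.004, -0.214, -0.001]
0.15 [24.7 35.5] [ 543.6 -162.7  144.2] [3.1, -0.091, -3.946, 0.004, -0.314, -0.001]
```

View pics/c13.png

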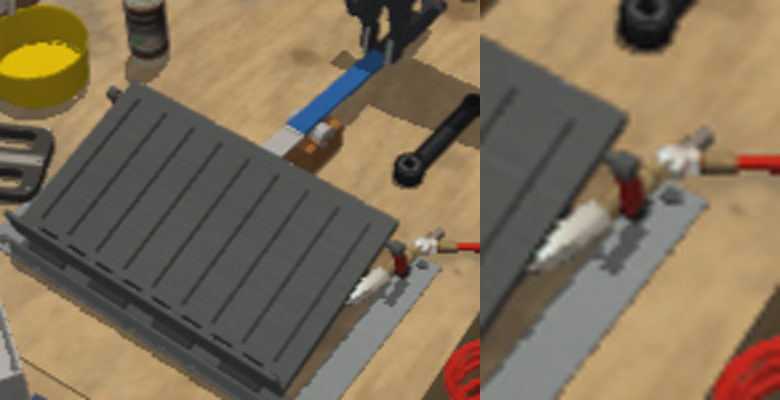

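send_rows:
  rows:
    - [[0.5,0,-0.75,0,-0.057,0],[1,-0.1,-1.5,0,-0.114,0],[1.5,-0.1,-2.15,0,-0.164,0],[2,-0.1,-2.8,0,-0.214,0],[2,-0.1,-2.8,0,-0.214,0],[2,-0.1,-2.8,0,-0.214,0]]

```text
clock: 21.0
eef_pos: [542.7, -167.9, 128.9]
tool_rot: [3.14, 0.014, 1.53]
force: [0.4, 1.5, -2.4]
width: 21.5
gripper_force: 60.0
```

```bash
python3 - <<'E'
from h import *
print(barpitch())
s=ctrl.read_state(); print(s['eef_pos'],s['tool_rot'],s['force'],s['torque'])
E
```

```text
(np.float64(0.0119), np.float64(76.0), 79, array([ 542.7, -167.9,  128.9]), array([3.14 , 0.014, 1.53 ]))
[ 542.41877823 -168.36236531  128.50925475] [3.14045207 0.01365875 1.52921377] [ 0.44093599  0.58740104 -2.59308169] [ 0.27113926 -0.11214978 -0.08294708]
```

send_rows:
  rows:
    - [[-2,0,-0.2,0,0,0],[-4,0,-0.2,0,0,0],[-6,0,-0.3,0,0,0],[-6,0,-0.3,0,0,0],[-6,0,-2,0,0,0],[-6,0,-5,0,0,0],[-6,0,-8,0,0,0],[-6,0,-8,0,0,0]]

```text
clock: 21.85
eef_pos: [541.9, -227.3, 212.5]
tool_rot: [3.134, 0.015, 1.529]
force: [1.3, 0.4, -3.6]
width: 21.5
gripper_force: 59.8
```

```bash
python3 - <<'E'
from h import *
print(barpitch())
s=ctrl.read_state(); print(s['eef_pos'],s['tool_rot'],s['force'])
for z in(180,82): print(rel([664.5,-271.6,z],[np.pi,-.03,1.495],s))
E
```

```text
(np.float64(0.0344), np.float64(77.8), 79, array([ 541.9, -227.3,  212.5]), array([3.134, 0.015, 1.529]))
[ 540.59615428 -227.1858656   210.40106812] [3.13732368 0.01448285 1.52904256] [-1.22716906 -0.5320483  -5.7092049 ]
[-3.876, 12.552, 3.15, 0.004, 0.044, 0.034]
[-3.734, 12.51, 12.949, 0.004, 0.044, 0.034]
```

send_rows:
  rows:
    - [[-1,4,0.5,0,0.02,0.01],[-2.5,8,1.5,0,0.04,0.02],[-3.9,12.5,3,0,0.06,0.034],[-3.9,12.5,5,0,0.06,0.034],[-3.9,12.5,8,0,0.06,0.034],[-3.8,12.5,11,0,0.06,0.034],[-3.8,12.5,12.9,0,0.06,0.034],[-3.8,12.5,12.9,0,0.06,0.034]]

```text
clock: 22.7
eef_pos: [661.1, -270.9, 76.7]
tool_rot: [-3.136, -0.048, 1.496]
force: [-0.4, 0.2, -4.3]
width: 21.7
gripper_force: 61.3
```

send_rows:
  rows:
    - [[0,0,0.3,0,0,0],[0,0,0.6,0,0,0],[0,0,0.7,0,0,0],[0,0,0.7,0,0,0]]

```text
clock: 23.1
eef_pos: [663.9, -271.4, 75.2]
tool_rot: [3.139, -0.046, 1.496]
force: [0.0, 0.2, -4.4]
width: 21.9
gripper_force: 61.3
```

send_rows:
  rows:
    - [[0,0,0.15,0,0,0],[0,0,0.3,0,0,0],[0,0,0.3,0,0,0],[0,0,0.3,0,0,0]]

```text
clock: 23.5
eef_pos: [664.0, -271.4, 73.5]
tool_rot: [3.139, -0.045, 1.496]
force: [-3.0, -0.7, 6.4]
width: 21.7
gripper_force: 62.5
```

send_rows:
  rows:
    - [[0,0,0,0,0,0],[0,0,0,0,0,0],[0,0,0,0,0,0],[0,0,0,0,0,0],[0,0,0,0,0,0]]
  grip: 110

```text
clock: 24.0
eef_pos: [663.6, -271.0, 71.2]
tool_rot: [3.14, -0.046, 1.496]
force: [0.8, 0.1, -0.2]
width: 48.7
gripper_force: 0.0
```

send_rows:
  rows:
    - [[0,0,-2,0,0,0],[0,0,-6,0,0,0],[0,0,-11,0,0,0],[0,0,-16,0,0,0],[0,0,-21,0,0,0],[0,0,-23,0,0,0],[0,0,-23,0,0,0]]

```text
clock: 24.7
eef_pos: [664.4, -282.1, 307.9]
tool_rot: [3.131, -0.043, 1.496]
force: [-0.0, -0.6, 0.5]
width: 48.2
gripper_force: 0.0
```

```bash
python3 - <<'E'
from h import *
s=ctrl.read_state(); print(s['clock'],s['eef_pos'],s['tool_rot'],s['width'])
print(rel([455,-25,310],[np.pi,0,1.53],s))
im,cam=wristcam(s); cv2.imwrite('pics/w14.png',im['pixels'][...,::-1])
hsv=cv2.cvtColor(im['pixels'],cv2.COLOR_RGB2HSV)
m=(hsv[...,0]>100)&(hsv[...,0]<115)&(hsv[...,1]>150)&(hsv[...,2]>60)
for r in range(20,330,60):
    k=np.where(m[r,200:440])[0]+200
    if len(k)>5: print(r,onz('w',k.min(),r,8,cam)[:2],onz('w',k.max(),r,8,cam)[:2])
E
```

```text
24.7 [ 664.40020563 -282.09383703  307.94035129] [ 3.13070286 -0.04328571  1.49572848] 48.24136017083051
[24.053, -22.817, 0.587, 0.012, -0.043, -0.035]
20 [ 666.01287872 -126.55493914] [ 686.60163471 -128.05970495]
80 [ 662.8550398  -172.97320982] [ 682.50488906 -174.43585104]
140 [ 658.56403744 -222.94227011] [ 678.08906806 -224.42400679]
```

send_rows:
  rows:
    - [[6,-5.7,0.2,0,-0.01,0],[12,-11.4,0.3,0,-0.02,-0.01],[18,-17,0.5,0,-0.03,-0.02],[24,-22.8,0.6,0.01,-0.043,-0.035],[24,-22.8,0.6,0.01,-0.043,-0.035],[24,-22.8,0.6,0.01,-0.043,-0.035],[24,-22.8,0.6,0.01,-0.043,-0.035],[24,-22.8,0.6,0.01,-0.043,-0.035],[24,-22.8,0.6,0.01,-0.043,-0.035],[24,-22.8,0.6,0.01,-0.043,-0.035]]

```text
clock: 25.75
eef_pos: [453.6, -26.2, 305.5]
tool_rot: [-3.133, -0.003, 1.529]
force: [-0.4, 0.3, 0.3]
width: 48.7
gripper_force: 0.0
```

```bash
cat >> h.py <<'E'
def crank(im,cam,guess,dark,z=13):
    "long thin blob near guess -> mid, hub dir (image must show both ends)"
    f,cx,cy,E=cam; q=E[:,:3].T@(np.array([*guess,z])-E[:,3]); u,v=cx+f*q[0]/-q[2],cy-f*q[1]/-q[2]
    hsv=cv2.cvtColor(im['pixels'],cv2.COLOR_RGB2HSV)
    m=(hsv[...,2]<70)&(hsv[...,1]<110) if dark else (hsv[...,1]<45)&(hsv[...,2]>100)
    m=cv2.morphologyEx(m.astype(np.uint8),cv2.MORPH_CLOSE,np.ones((9,9)))
    n,l,st,c=cv2.connectedComponentsWithStats(m); out=[]
    for i in range(1,n):
        if st[i,4]>300 and np.hypot(*(c[i]-[u,v]))<120:
            ys,xs=np.where(l==i); P=np.array([onz('w',x,y,z,cam)[:2] for x,y in zip(xs[::3],ys[::3])])
            r=cv2.minAreaRect(P.astype(np.float32)); out.append((st[i].tolist(),cv2.boxPoints(r).round(1).tolist(),np.round(r[0],1).tolist(),np.round(r[1],1).tolist(),round(r[2],2)))
    return (round(u),round(v)),out
E
python3 - <<'E'
from h import *
s=ctrl.read_state(); print(s['clock'],s['eef_pos'],s['tool_rot'])
im,cam=wristcam(s); cv2.imwrite('pics/w15.png',im['pixels'][...,::-1]); np.save('cam15.npy',cam[3])
g,o=crank(im,cam,(436,-119),True); print(g); [print(x) for x in o]
E
```

```text
25.75 [453.63448622 -26.22083964 305.53412276] [-3.13322196e+00 -2.90730490e-03  1.52944065e+00]
(306, 287)
([291, 210, 35, 142, 3032], [[408.8999938964844, -188.1999969482422], [439.1000061035156, -192.3000030517578], [459.29998779296875, -43.099998474121094], [429.1000061035156, -39.0]], [434.1, -115.7], [150.6, 30.5], 82.28)
```

```bash
python3 - <<'E'
from h import *
print(rel([435.5,-117,76],[np.pi,0,1.466]))
E
```

```text
[-9.208, -1.252, 22.935, -0.008, -0.003, 0.063]
```

send_rows:
  rows:
    - [[-4,-0.6,4,0,0,0.03],[-9.2,-1.25,8,-0.008,-0.003,0.063],[-9.2,-1.25,12,-0.008,-0.003,0.063],[-9.2,-1.25,16,-0.008,-0.003,0.063],[-9.2,-1.25,20,-0.008,-0.003,0.063],[-9.2,-1.25,22.2,-0.008,-0.003,0.063],[-9.2,-1.25,22.9,-0.008,-0.003,0.063],[-9.2,-1.25,22.9,-0.008,-0.003,0.063],[-9.2,-1.25,22.9,-0.008,-0.003,0.063]]

```text
clock: 26.7
eef_pos: [435.5, -116.5, 76.4]
tool_rot: [-3.141, 0.0, 1.467]
force: [0.3, 0.2, -0.1]
width: 48.4
gripper_force: 0.0
```

send_rows:
  rows:
    - [[0,0,0,0,0,0],[0,0,0,0,0,0],[0,0,0,0,0,0],[0,0,0,0,0,0],[0,0,0,0,0,0]]
  grip: 255

```text
clock: 27.2
eef_pos: [435.7, -116.2, 77.7]
tool_rot: [3.14, 0.001, 1.468]
force: [-1.5, -1.7, 6.0]
width: 19.7
gripper_force: 59.3
```

send_rows:
  rows:
    - [[0,0,-2,0,0,0],[0,0,-6,0,0,0],[0,0,-10,0,0,0],[0,0,-14,0,0,0],[0,0,-14,0,0,0],[0,0,-14,0,0,0]]

```text
clock: 27.8
eef_pos: [435.2, -116.3, 217.5]
tool_rot: [3.14, 0.001, 1.467]
force: [-1.4, 0.2, -2.2]
width: 19.8
gripper_force: 59.5
```

```bash
cat >> h.py <<'E'
def place(xo,gap,lift,a=0.17,H=76.,yaw=YAW,off=0.):
    "TCP pose: crank mid at stand x xo, hub tip gap mm off backstop, lift mm above plate; off: TCP is off mm toward hub from crank mid"
    d=6+77+gap-off; n=np.array([np.sin(a),np.cos(a)]); p=np.array([200,25.])+d*np.array([-np.cos(a),np.sin(a)])+(12+lift+H)*n
    X=np.array([np.sin(YAW),-np.cos(YAW)]); M=np.array([554.,40.2])
    return np.r_[M+p[0]*NV+xo*X,p[1]],[np.pi,a,yaw]
E
python3 - <<'E'
from h import *
s=ctrl.read_state(); print(s['clock'],s['eef_pos'],s['tool_rot'],s['width'],s['force'])
im,cam=wristcam(s); cv2.imwrite('pics/w16.png',im['pixels'][...,::-1])
for l in(50,8): p,r=place(-35,12,l); print(p,rel(p,r,s))
E
```

```text
27.8 [ 435.23513634 -116.3391449   217.48885085] [3.13985283e+00 1.07016110e-03 1.46713489e+00] 19.84014657988839 [-1.41189643  0.24785766 -2.22890582]
[524.31961537 171.23615539 177.08302099] [29.529, 5.878, 4.019, -0.004, -0.169, -0.063]
[524.029811   164.13640902 135.68846078] [28.825, 5.915, 8.16, -0.004, -0.169, -0.063]
```

send_rows:
  rows:
    - [[5,1,0,0,-0.03,-0.01],[10,2,0,0,-0.06,-0.02],[15,3,0.5,0,-0.1,-0.04],[20,4,1.5,0,-0.14,-0.05],[25,5,3,-0.004,-0.169,-0.063],[29.5,5.9,4,-0.004,-0.169,-0.063],[29.3,5.9,5,-0.004,-0.169,-0.063],[28.8,5.9,8,-0.004,-0.169,-0.063],[28.8,5.9,8,-0.004,-0.169,-0.063],[28.8,5.9,8,-0.004,-0.169,-0.063]]

```text
clock: 28.85
eef_pos: [522.3, 163.9, 135.5]
tool_rot: [-3.137, 0.171, 1.532]
force: [0.6, -0.2, -1.9]
width: 20.1
gripper_force: 59.4
```

```bash
python3 - <<'E'
from h import *
s=ctrl.read_state(); print(s['clock'],s['eef_pos'],s['tool_rot'],s['width'],s['force'])
im,cam=wristcam(s); cv2.imwrite('pics/w17.png',im['pixels'][...,::-1])
for g,l in((12,0),(0,0)): p,r=place(-35,g,l,H=77); print(p,rel(p,r,s))
E
```

```text
28.85 [522.34854246 163.90109656 135.46392467] [-3.136767    0.17113647  1.53211317] 20.109788194315698 [ 0.60802981 -0.16278165 -1.87963235]
[523.98151027 162.95311796 128.78936742] [0.027, 0.17, 0.672, -0.004, 0.001, 0.002]
[524.4638753  174.77029444 126.75917923] [1.227, 0.173, 0.671, -0.004, 0.001, 0.002]
```

Lower in the tilted frame until contact.

send_rows:
  rows:
    - [[0,0,0.25,0,0,0],[0,0.1,0.45,0,0,0],[0,0.1,0.6,0,0,0],[0,0.1,0.6,0,0,0]]

```text
clock: 29.3
eef_pos: [524.5, 163.3, 131.0]
tool_rot: [-3.14, 0.169, 1.531]
force: [-0.1, -0.2, -1.6]
width: 20.1
gripper_force: 59.4
```

send_rows:
  rows:
    - [[0,0,0.1,0,0,0],[0,0,0.2,0,0,0],[0,0,0.2,0,0,0]]

```text
clock: 29.6
eef_pos: [524.5, 163.4, 129.8]
tool_rot: [-3.141, 0.169, 1.531]
force: [-1.0, -0.2, 6.5]
width: 20.1
gripper_force: 60.4
```

send_rows:
  rows:
    - [[0,0,0.1,0,0,0],[0,0,0.2,0,0,0],[0,0,0.2,0,0,0]]

```text
clock: 29.9
eef_pos: [524.4, 163.5, 129.7]
tool_rot: [3.141, 0.17, 1.531]
force: [-4.8, -0.4, 21.6]
width: 19.9
gripper_force: 62.1
```

send_rows:
  rows:
    - [[0,0,-0.2,0,0,0],[0.3,0,-0.2,0,0,0],[0.6,0,-0.2,0,0,0],[0.8,0,-0.2,0,0,0],[0.8,0,-0.2,0,0,0]]

```text
clock: 30.4
eef_pos: [525.6, 169.3, 128.8]
tool_rot: [3.141, 0.173, 1.53]
force: [-0.4, -3.7, 12.6]
width: 20.2
gripper_force: 61.0
```

send_rows:
  rows:
    - [[0.2,0,0,0,0,0],[0.4,0,0,0,0,0],[0.4,0,0,0,0,0]]

```text
clock: 30.7
eef_pos: [525.9, 173.2, 128.1]
tool_rot: [3.141, 0.173, 1.53]
force: [-0.4, -4.0, 13.1]
width: 19.7
gripper_force: 60.9
```

send_rows:
  rows:
    - [[0.15,0,-0.05,0,0,0],[0.3,0,-0.05,0,0,0],[0.3,0,-0.05,0,0,0]]

```text
clock: 31.0
eef_pos: [525.7, 177.2, 127.4]
tool_rot: [-3.142, 0.171, 1.531]
force: [-0.1, -2.3, 7.7]
width: 19.8
gripper_force: 60.5
```

send_rows:
  rows:
    - [[0.15,0,0,0,0,0],[0.25,0,0,0,0,0],[0.25,0,0,0,0,0]]

```text
clock: 31.3
eef_pos: [525.7, 179.0, 127.1]
tool_rot: [-3.141, 0.173, 1.53]
force: [-0.1, -3.8, 8.4]
width: 20.2
gripper_force: 60.6
```

send_rows:
  rows:
    - [[0.15,0,0,0,0,0],[0.25,0,0,0,0,0],[0.25,0,0,0,0,0]]

```text
clock: 31.6
eef_pos: [525.8, 179.3, 127.0]
tool_rot: [-3.141, 0.177, 1.529]
force: [-0.6, -7.4, 13.2]
width: 20.0
gripper_force: 61.0
```

```bash
python3 - <<'E'
from h import *
s=ctrl.read_state(); print(s['eef_pos'],s['force'])
im,cam=wristcam(s); a=im['pixels']; cv2.imwrite('pics/w18.png',a[...,::-1])
# where would the backstop foot project, and hub tip; print grey column
f,cx,cy,E=cam
def pr(p): q=E[:,:3].T@(np.array(p)-E[:,3]); return np.round([cx+f*q[0]/-q[2], cy-f*q[1]/-q[2]],1)
A=R.from_euler('xyz',s['tool_rot']); hub=lambda x,z: pr(A.apply([x,0,z])+s['eef_pos'])
print('hubtip bottom/top',hub(77,77),hub(77,57))
for u in(285,317,350): print(u,[int(v) for v in a[0:200:4,u].astype(int).mean(1)])
E
```

```text
[525.81956324 179.28713245 127.03287454] [-0.56419242 -7.42792067 13.20270151]
hubtip bottom/top [316.4 109.2] [316.1 110.8]
285 [138, 136, 138, 136, 139, 139, 139, 140, 140, 141, 142, 142, 144, 139, 127, 118, 105, 128, 131, 106, 81, 87, 93, 92, 82, 74, 77, 88, 84, 83, 79, 77, 58, 23, 23, 36, 35, 39, 36, 35, 32, 38, 61, 82, 84, 82, 78, 61, 35, 29]
317 [138, 142, 143, 145, 145, 146, 142, 141, 143, 142, 145, 143, 144, 140, 126, 114, 107, 129, 133, 112, 79, 84, 95, 92, 84, 76, 77, 83, 89, 87, 82, 54, 37, 41, 45, 43, 62, 89, 94, 91, 43, 27, 23, 24, 23, 18, 23, 18, 18, 32]
350 [139, 137, 139, 136, 138, 138, 139, 139, 138, 139, 140, 140, 138, 136, 124, 117, 104, 130, 131, 110, 78, 86, 95, 91, 88, 74, 79, 86, 92, 88, 81, 79, 64, 32, 28, 37, 38, 40, 48, 41, 43, 45, 52, 76, 84, 80, 70, 47, 42, 32]
```

send_rows:
  rows:
    - [[0.1,0,-0.05,0,0,0],[0.1,0,-0.05,0,0,0]]

```text
clock: 31.85
eef_pos: [525.8, 179.4, 127.0]
tool_rot: [-3.141, 0.178, 1.529]
force: [-0.3, -9.4, 10.8]
width: 19.8
gripper_force: 60.7
```

send_rows:
  rows:
    - [[0,0,0,0,0,0],[0,0,0,0,0,0],[0,0,0,0,0,0],[0,0,0,0,0,0],[0,0,0,0,0,0]]
  grip: 130

```text
clock: 32.35
eef_pos: [525.1, 184.5, 126.1]
tool_rot: [-3.14, 0.169, 1.532]
force: [-0.5, -0.3, 0.1]
width: 42.1
gripper_force: 0.0
```

send_rows:
  rows:
    - [[0,0,-2,0,0,0],[0,0,-5,0,0,0],[0,0,-9,0,0,0],[0,0,-14,0,0,0],[0,0,-18,0,0,0],[0,0,-18,0,0,0],[0,0,-18,0,0,0]]

```text
clock: 33.05
eef_pos: [526.8, 214.6, 304.5]
tool_rot: [3.141, 0.168, 1.531]
force: [-0.6, -1.0, 0.5]
width: 41.8
gripper_force: 0.0
```

```bash
python3 - <<'E'
from h import *
s=ctrl.read_state(); print(s['clock'],s['eef_pos'],s['tool_rot'],s['width'],s['force'])
im,cam=wristcam(s); cv2.imwrite('pics/w19.png',im['pixels'][...,::-1]); np.save('cam19.npy',cam[3])
print(rel([524,-258,310],[np.pi,0,1.45],s))
# silver crank now, in the top view
b=snap('top','t19.png'); a=cv2.imread('pics/t19.png'); hsv=cv2.cvtColor(a,cv2.COLOR_BGR2HSV)
m=((hsv[...,1]<60)&(hsv[...,2]>130)).astype(np.uint8); m=cv2.morphologyEx(m,cv2.MORPH_CLOSE,np.ones((5,5)))
n,l,st,c=cv2.connectedComponentsWithStats(m)
for i in range(1,n):
    if 150<st[i,4]<900 and 350<c[i][0]<520 and 200<c[i][1]<330: 
        ys,xs=np.where(l==i); bx=cv2.boxPoints(cv2.minAreaRect(np.c_[xs,ys].astype(np.float32))); print(st[i],c[i],[onz('top',*q,13)[:2].round(1).tolist() for q in bx])
E
```

```text
33.05 [526.76040588 214.64196974 304.45431765] [3.14119335 0.16844714 1.53134712] 41.75183926873726 [-0.55327218 -1.02800123  0.45772671]
[-46.663, 1.585, 7.373, 0.007, 0.168, 0.081]
[403 267  49  17 348] [427.16666667 275.47126437] [[512.1, -335.5], [543.2, -340.9], [521.3, -487.6], [490.3, -481.7]]
```

```bash
python3 - <<'E'
from h import *
print(rel([515.5,-411,230],[np.pi,0,1.414]))
E
```

```text
[-60.309, 1.451, 17.752, 0.007, 0.171, 0.117]
```

send_rows:
  rows:
    - [[-60.3,1.45,17.75,0.007,0.171,0.117],[-60.3,1.45,17.75,0.007,0.171,0.117],[-60.3,1.45,17.75,0.007,0.171,0.117],[-60.3,1.45,17.75,0.007,0.171,0.117],[-60.3,1.45,17.75,0.007,0.171,0.117],[-60.3,1.45,17.75,0.007,0.171,0.117],[-60.3,1.45,17.75,0.007,0.171,0.117],[-60.3,1.45,17.75,0.007,0.171,0.117],[-60.3,1.45,17.75,0.007,0.171,0.117],[-60.3,1.45,17.75,0.007,0.171,0.117]]
  grip: 110

```text
clock: 34.15
eef_pos: [516.9, -284.2, 243.2]
tool_rot: [-3.14, -0.003, 1.414]
force: [1.2, 0.3, 0.3]
width: 48.7
gripper_force: 0.0
```

```bash
python3 - <<'E'
from h import *
s=ctrl.read_state(); print(s['clock'],s['eef_pos'],s['tool_rot'],s['width'],s['force'])
im,cam=wristcam(s); cv2.imwrite('pics/w20.png',im['pixels'][...,::-1])
g,o=crank(im,cam,(515.5,-411),False); print(g); [print(x) for x in o]
print(rel([515.5,-411,77],[np.pi,0,1.414],s))
E
```

```text
34.15 [ 516.92908514 -284.19680411  243.21033598] [-3.13979182e+00 -3.07875436e-03  1.41381282e+00] 48.657731705102584 [1.2341512  0.33554808 0.32748659]
(339, 354)
([321, 269, 42, 156, 3908], [[491.6000061035156, -483.0], [524.5999755859375, -487.3999938964844], [544.5999755859375, -336.0], [511.70001220703125, -331.70001220703125]], [518.1, -409.5], [152.7, 33.2], 82.45)
[-12.598, 1.871, 16.579, -0.002, -0.003, -0.0]
```

send_rows:
  rows:
    - [[-4,0.6,2,0,0,0],[-8,1.2,4,0,0,-0.01],[-12.6,1.95,6,0,0,-0.02],[-12.6,1.95,9,0,0,-0.02],[-12.6,1.95,12,0,0,-0.02],[-12.6,1.95,15,0,0,-0.02],[-12.6,1.95,16.5,0,0,-0.02],[-12.6,1.95,16.5,0,0,-0.02],[-12.6,1.95,16.5,0,0,-0.02]]

```text
clock: 35.1
eef_pos: [518.6, -409.1, 80.2]
tool_rot: [3.14, -0.002, 1.434]
force: [0.2, 0.0, 0.4]
width: 48.8
gripper_force: 0.0
```

```bash
python3 - <<'E'
from h import *
s=ctrl.read_state(); print(s['clock'],s['eef_pos'],s['tool_rot'],s['width'],s['force'])
print(rel([516.5,-411,77],[np.pi,0,1.43],s))
E
```

```text
35.1 [ 518.55192985 -409.1362374    80.18909704] [ 3.14011765e+00 -2.30706272e-03  1.43434362e+00] 48.77358644478118 [0.20969374 0.025162   0.40194263]
[-0.213, -0.178, 0.318, 0.001, -0.002, 0.004]
```

send_rows:
  rows:
    - [[-0.2,-0.15,0.2,0,0,0],[-0.2,-0.15,0.4,0,0,0],[-0.2,-0.15,0.4,0,0,0]]

```text
clock: 35.4
eef_pos: [516.6, -411.6, 76.8]
tool_rot: [3.139, -0.001, 1.434]
force: [0.4, 0.1, 0.5]
width: 48.6
gripper_force: 0.0
```

send_rows:
  rows:
    - [[0,0,0,0,0,0],[0,0,0,0,0,0],[0,0,0,0,0,0],[0,0,0,0,0,0],[0,0,0,0,0,0]]
  grip: 255

```text
clock: 35.9
eef_pos: [516.8, -411.3, 76.7]
tool_rot: [3.14, -0.001, 1.434]
force: [-1.5, 0.8, 5.7]
width: 20.1
gripper_force: 60.2
```

send_rows:
  rows:
    - [[0,0,-2,0,0,0],[0,0,-6,0,0,0],[0,0,-10,0,0,0],[0,0,-14,0,0,0],[0,0,-16,0,0,0],[0,0,-16,0,0,0]]

```text
clock: 36.5
eef_pos: [517.7, -412.1, 239.2]
tool_rot: [3.135, 0.001, 1.434]
force: [0.2, 0.1, -1.4]
width: 20.2
gripper_force: 59.4
```

```bash
python3 - <<'E'
from h import *
s=ctrl.read_state(); print(s['clock'],s['eef_pos'],s['tool_rot'],s['width'],s['force'])
for l in(60,8): p,r=place(35,10,l,H=77); print(p,rel(p,r,s))
# black crank check in top image
snap('top','t21.png'); a=cv2.imread('pics/t21.png'); cv2.imwrite('pics/c21.png',cv2.resize(a[190:340,190:300],None,fx=4,fy=4,interpolation=cv2.INTER_CUBIC))
E
```

```text
36.5 [ 517.71435729 -412.08374865  239.19865604] [3.13473928e+00 6.82894167e-04 1.43392679e+00] 20.209347660526404 [ 0.22215482  0.08629452 -1.38050956]
[594.41766685 172.2101914  187.58608873] [58.933, -0.409, 5.118, -0.001, -0.169, -0.096]
[594.05886144 163.42002923 136.33568085] [58.061, -0.359, 10.244, -0.001, -0.169, -0.096]
```

send_rows:
  rows:
    - [[15,-0.1,-2,0,-0.02,-0.02],[30,-0.2,-2,0,-0.08,-0.05],[45,-0.3,1,0,-0.12,-0.08],[58.9,-0.4,5,0,-0.169,-0.096],[58.9,-0.4,5,0,-0.169,-0.096],[58.9,-0.4,5,0,-0.169,-0.096],[58.9,-0.4,5,0,-0.169,-0.096],[58.9,-0.4,5,0,-0.169,-0.096],[58.9,-0.4,5,0,-0.169,-0.096],[58.9,-0.4,5,0,-0.169,-0.096]]

```text
clock: 37.55
eef_pos: [579.4, 82.4, 196.3]
tool_rot: [-3.131, 0.168, 1.532]
force: [1.0, 0.6, -1.5]
width: 20.3
gripper_force: 59.3
```

send_rows:
  rows:
    - [[0,0,0,0,0,0],[0,0,0,0,0,0],[0,0,0,0,0,0],[0,0,0,0,0,0],[0,0,0,0,0,0]]

```text
clock: 38.05
eef_pos: [580.6, 79.3, 198.7]
tool_rot: [-3.135, 0.168, 1.528]
force: [-0.1, 0.1, -2.0]
width: 20.0
gripper_force: 59.3
```

```bash
python3 - <<'E'
from h import *
s=ctrl.read_state(); print(s['clock'],s['eef_pos'],s['tool_rot'],s['width'],s['force'])
for l in(60,8,4): p,r=place(35,10,l,H=77); print(p,rel(p,r,s))
E
```

```text
38.05 [580.58216026  79.27466982 198.68193993] [-3.13460828  0.16764873  1.52838819] 19.984659061056416 [-0.07059378  0.05649173 -2.03562243]
[594.41766685 172.2101914  187.58608873] [9.398, 0.985, -0.472, -0.007, -0.002, -0.002]
[594.05886144 163.42002923 136.33568085] [9.386, 1.023, 4.728, -0.007, -0.002, -0.002]
[594.03126103 162.74386291 132.39334179] [9.385, 1.026, 5.128, -0.007, -0.002, -0.002]
```

send_rows:
  rows:
    - [[4,0.5,0,0,0,0],[8,1,0,0,0,0],[9.4,1,1,0,0,0],[9.4,1,3,0,0,0],[9.4,1,4.7,0,0,0],[9.4,1,5.2,0,0,0],[9.4,1,5.2,0,0,0],[9.4,1,5.2,0,0,0]]

```text
clock: 38.85
eef_pos: [594.1, 164.2, 132.5]
tool_rot: [-3.136, 0.166, 1.53]
force: [0.5, 0.0, -2.0]
width: 20.3
gripper_force: 59.3
```

send_rows:
  rows:
    - [[0,0,0.1,0,0,0],[0,0,0.2,0,0,0],[0,0,0.2,0,0,0]]

```text
clock: 39.15
eef_pos: [593.8, 164.3, 130.3]
tool_rot: [-3.136, 0.167, 1.531]
force: [0.1, -0.3, -2.6]
width: 20.2
gripper_force: 59.3
```

send_rows:
  rows:
    - [[0,0,0.1,0,0,0],[0,0,0.2,0,0,0],[0,0,0.2,0,0,0]]

```text
clock: 39.45
eef_pos: [593.7, 164.0, 128.2]
tool_rot: [-3.135, 0.167, 1.531]
force: [-0.0, 0.5, 0.6]
width: 20.3
gripper_force: 59.6
```

send_rows:
  rows:
    - [[0.3,0,0.05,0,0,0],[0.6,0,0.05,0,0,0],[0.6,0,0.05,0,0,0]]

```text
clock: 39.75
eef_pos: [594.5, 169.7, 127.2]
tool_rot: [-3.137, 0.167, 1.531]
force: [0.5, -2.0, 5.3]
width: 20.1
gripper_force: 60.1
```

send_rows:
  rows:
    - [[0.15,0,0,0,0,0],[0.3,0,0,0,0,0],[0.3,0,0,0,0,0]]

```text
clock: 40.05
eef_pos: [594.6, 172.0, 126.8]
tool_rot: [-3.136, 0.168, 1.53]
force: [0.9, -2.3, 5.6]
width: 20.0
gripper_force: 60.2
```

send_rows:
  rows:
    - [[0.15,0,0,0,0,0],[0.3,0,0,0,0,0],[0.3,0,0,0,0,0]]

```text
clock: 40.35
eef_pos: [594.7, 172.6, 126.7]
tool_rot: [-3.136, 0.173, 1.529]
force: [-1.3, -6.0, 10.1]
width: 20.0
gripper_force: 60.6
```

send_rows:
  rows:
    - [[0.15,0,0,0,0,0],[0.25,0,0,0,0,0],[0.25,0,0,0,0,0]]

```text
clock: 40.65
eef_pos: [594.8, 173.0, 126.5]
tool_rot: [-3.135, 0.177, 1.528]
force: [-2.4, -10.0, 14.0]
width: 20.3
gripper_force: 60.9
```

send_rows:
  rows:
    - [[0,0,0,0,0,0],[0,0,0,0,0,0],[0,0,0,0,0,0],[0,0,0,0,0,0],[0,0,0,0,0,0]]
  grip: 130

```text
clock: 41.15
eef_pos: [594.0, 178.6, 124.9]
tool_rot: [-3.135, 0.166, 1.531]
force: [-0.4, -0.3, 0.2]
width: 41.9
gripper_force: 0.0
```

send_rows:
  rows:
    - [[0,0,-2,0,0,0],[0,0,-5,0,0,0],[0,0,-9,0,0,0],[0,0,-14,0,0,0],[-2,0,-19,0,0,0],[-5,0,-22,0,0,0],[-5,0,-22,0,0,0],[-5,0,-22,0,0,0],[-5,0,-22,0,0,0]]

```text
clock: 42.05
eef_pos: [594.4, 165.6, 349.1]
tool_rot: [-3.133, 0.167, 1.532]
force: [0.1, 1.2, -0.2]
width: 41.8
gripper_force: 0.0
```

```bash
python3 - <<'E'
from h import *
s=ctrl.read_state(); print(s['clock'],s['eef_pos'],s['tool_rot'],s['width'],s['force'])
w=cv2.cvtColor(ctrl.get_image('wrist')['pixels'],cv2.COLOR_RGB2BGR); b=cv2.cvtColor(ctrl.get_image('side')['pixels'],cv2.COLOR_RGB2BGR)[200:420,130:400]; t=cv2.cvtColor(ctrl.get_image('top')['pixels'],cv2.COLOR_RGB2BGR)[140:340,120:520]
o=np.zeros((600,800,3),np.uint8); o[:300,:400]=cv2.resize(w,(400,300),interpolation=cv2.INTER_AREA); o[:326,400:]=cv2.resize(b,(400,326),interpolation=cv2.INTER_CUBIC); o[330:600,:540]=cv2.resize(t,(540,270),interpolation=cv2.INTER_CUBIC)
cv2.imwrite('pics/f.png',o)
E
```

```text
42.05 [594.4360354  165.64542606 349.09148322] [-3.13277915  0.16714788  1.53183812] 41.77527855316262 [ 0.12344119  1.20247166 -0.18690283]
```

View pics/f.png

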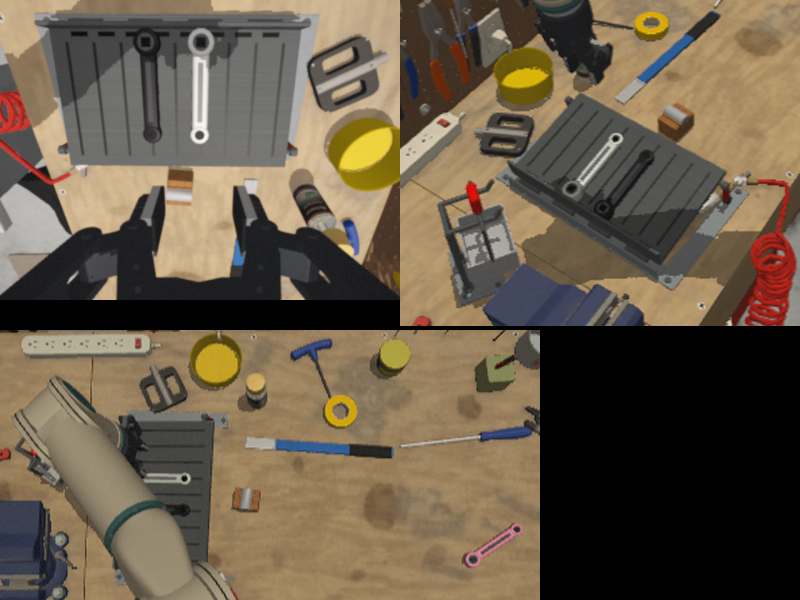

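```bash
python3 -c "
from cell import ctrl
print(ctrl.finish_job())"
```

```text
the job is handed in; nothing more can be done
None
```

The job is handed in at about 42 s: the basket hangs on both prongs of the hook, the plate stands on its red legs, the pry bar lies flat on the bench, and both crank arms found (black and silver) lie straight down the slope. Each arm's hub was pushed until it met the backstop, and the bottle, tape and pink look-alike were not touched. No verdict came back.

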